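# Load the purge rack and hold the gas coupler on its nipple

## Robot

A 6-joint arm with a two-finger parallel gripper is mounted at the origin on the work surface. World frame = base frame: x ahead of the robot, y to its left, z up, the work surface at z = 0. Lengths are in mm, angles in rad, forces in N, time in s.
With the tool pointing down it reaches from about 350 to 850 mm from the base axis. Payload 8.1 kg.
Tool frame: the origin (TCP) lies midway between the tips of the shut fingers; the grasp point (between the pads) lies 19 mm behind it; z points along the fingers, y is the direction in which the jaws open and shut (so a half turn about z gives the same grasp; the last joint's range is limited). The gripper opens to 85 mm and grips with 20 to 120 N. Pads are 22 mm wide; open, the fingers measure 114 mm over their backs; the gripper's body (76 mm by 85 mm) begins 54 mm behind the grasp point. The pads swing forward as they close: fully open they stand 13 mm farther back than shut.
Start: joints at [1.186, 0.13, 1.488, -0, 1.523, -0.085], TCP at [177.176, 573.249, 231.292] pointing down, gripper open.
Joint ranges: [-2.96, 2.96], [-0.89, 2.26], [0.02, 2.5], [-1.34, 4.48], [0, 2.73], [-2.66, 2.66]. Speed limits (rad/s): [2.39, 2.39, 2.79, 3.14, 3.14, 3.14].

## Interface

Orientations are given as a unit quaternion [w, x, y, z].
In Python, from bench import robot gives the robot as it stands. The module is installed in compiled form; this text tells all that it offers.
- The arm moves only by the tool apply_moves, never from a script. Its argument "motion" is a list of rows, each a list of 7 numbers: the turn, a rotation vector about the tool's x, y, z in rad, then the shift along the tool's x, y, z in cm, then the opening, from 0 (shut) to 1 (fully open). In form: [[ax, ay, az, x, y, z, gripper], ...]. A call has 1 to 10 rows; each row shifts and turns the commanded pose from where the row before left it, along the tool's axes as they then stand; what a row does not reach is not made up. A row lasts 1/12 s, in which the tool goes at most 41.7 mm and 7.16 degrees, less where a joint would pass 70% of its speed; a pose out of reach is approached as far as the arm can. A call with a gripper value outside its range is refused whole. The fingers move at their own pace and stop on an object; "force" is the grip in N (left out, the last holds). Time passes only in rows, so rows that do not move let the fingers close. It gives the time, the measured TCP pose, the force and the opening at its end, in the units of the state.
- robot.observe(): the state, without advancing time (a new reading comes with each control period).
- robot.camera(name): name is "side" or "top"; returns (picture, depth): 420x560x3 uint8, red, green, blue; 420x560 float32, mm along the optical axis (not along the pixel's ray), 0 where there is no reading.
- robot.get_calibration(name): a dict with "fovy" (degrees; the focal length in pixels is half the picture's height over the tangent of half this angle, whatever the lens; pixels are square), "cx", "cy" (the principal point, pixels), "world_from_camera" (4x4, takes a point from camera to world coordinates). Camera axes: x right, y down, z forward; pixel columns grow to the right and rows downward; lengths in mm; the calibration is good to about 2 mm. A picture is of the moment at which its call begins. get_calibration takes no time and is no camera call.
- robot.job_done(): hands the job in, once; it reports no verdict.
The state is a dict: "time": time; "joint_pos": joint angles; "dq": joint speeds; "joint_efforts": joint torques, N m; "tool_pos": TCP position; "ee_rot": TCP orientation; "wrist_force": force on the tool from outside, world axes, zero at the start; "ft_torque": the same for the moment, N m; "opening": finger opening in mm.
Only numpy, scipy, OpenCV 4.12 (cv2) and the standard library are available. Lean on these libraries where they do the work, as an engineer would, in place of code of your own. Each camera call takes 0.05 s, during which the arm holds its last target.

## Task

Stand the two loose blue-capped amber jars upright in the purge rack, one in each free cell (the cells with an orange disc). Then take the purge handset out of its dock, push its coupler squarely onto the tilted brass nipple beside the cells until it snaps past the latches, and press on against the spring until it is fully home. Finish while still gripping the handset and holding it down there, and leave the other things on the bench where they are.

Things in the scene. Friction and masses are not known exactly. Their poses are not given: they have to be found in the camera images.
- rack: Fixed purge rack. Origin on the bench under the middle of a white crate of 2 x 2 cells: each 62 mm square inside, walls 4 mm thick, pitch 66 mm along both rack axes, cell floor 24 mm and wall top 59 mm above the bench. Aluminium base plate 150 x 270 x 20 mm, reaching to y = -75 and +195 mm. Two cells hold white-capped jars, two are free; which ones varies.
- pad_a: Flat orange disc, 48 mm across, 1 mm thick, fixed on the floor in the middle of one free cell. Origin at its centre, at the height of the cell floor; a jar stands with its origin here (the disc is only seen, it adds no height).
- pad_b: The same orange disc in the other free cell.
- jar_a: Loose amber glass jar with blue cap and paper label, standing on the bench, 120 g or so. Body 44 mm diameter up to 55 mm, shoulder, then a cap 34 mm diameter from 65 to 91 mm above the origin. Origin at the centre of its underside, z up along the jar. The cap is the place to grip.
- jar_b: The second such jar, the same in all respects; either jar may go in either free cell.
- dock: Black cup fixed to the bench in which the handset stands: base disc 64 mm diameter, 6 mm thick, and a rim of 39 mm inner and 47 mm outer diameter that reaches 20 mm above the bench. Origin on the bench under its centre.
- coupler: Loose purge handset, about 200 g, standing mouth down in the dock. Origin at the centre of the coupler's mouth (lowest point), z along the handset away from the mouth. Steel skirt 26 mm outer, 21 mm inner diameter, 24 mm deep, with a bead 33 mm in diameter centred 4 mm above the mouth; above it a blue round grip 28 mm in diameter from 24 to 92 mm (top). Its turn about z does not matter.
- coupler_grip (a point): Where to grip the handset: on its axis, 70 mm above the mouth. Lift it straight up out of the dock.
- turret: Grey block on a 68 mm round steel foot, fixed on top of the rack's base plate beside the crate, turned by a varying angle; carries the nipple. Origin under its centre, at the top of the base plate (20 mm above the bench).
- nipple: Fixed tilted brass nipple on the turret. Origin at the centre of the flat steel shoulder (42 mm diameter) it rises from; z is its axis, pointing out of it, 25 degrees from vertical, leaning to the turret's -x. 18 mm in diameter, domed top at z = 22 mm, with a red valve pin of 8 mm diameter out to 32 mm. Blue latch posts on its +y and -y sides, out to 39 mm and up to z = 22 mm.
- nipple_top (a point): Top of the nipple's dome, on its axis, 22 mm from the shoulder. The coupler goes on with its z along the nipple's z. Distance of the mouth from the shoulder: the dome enters at 22 mm, the bead meets the latches at about 16, passes their crest at 11, has snapped under them at about 6; fully home (mouth on the shoulder) at 0.
- valve (a joint): Travel of the red valve pin pushed into the nipple by the coupler's inside, m: 0 is out (rest), 0.008 when the coupler is fully home. The coupler touches it when the mouth is 8 mm from the shoulder. Spring: about 3 N at first touch, 8 N when home.
- latch_a (a joint): Outward travel of the latch nose on the nipple's +y side, m: 0 at rest, up to about 0.003 as the bead passes (one nose may move more than the other), back to near 0 after the snap. The two latches together resist with about 5 N as the bead comes up to them, then draw the coupler on.
- latch_b (a joint): The same for the latch on the nipple's -y side.
- full_a: White-capped amber jar already standing in a cell of the rack (same size as the blue-capped ones). Leave it. Origin at the centre of its underside.
- full_b: Another white-capped jar already in a cell. Leave it.
- tip_box: Red and clear pipette tip box, 115 x 80 x 57 mm, bystander. Origin under its centre.
- media_bottle: Glass bottle with blue cap, 60 mm diameter, 115 mm high, bystander. Origin under its centre.
- beaker: Glass beaker, 68 mm diameter, 90 mm high, bystander. Origin under its centre.
- timer: Yellow timer, 60 x 60 x 18 mm, lying flat, bystander. Origin under its centre.
- tape_roll: Green tape roll, 60 mm diameter, 19 mm high, lying flat, bystander. Origin under its centre.
- tube_rack: Blue tube rack, 90 x 190 mm, 64 mm high with tubes, bystander. Origin under its centre.

How it is judged (in metres and radians):
On the way, in this order (a step that is already met when the one before it is completed fails the run):
1. both blue-capped jars stand upright in the two free cells, one in each, and are let go (((horizontal distance between jar_a and pad_a below 0.018 m and z of jar_a in the frame of pad_a between -0.006 and 0.006 m and horizontal distance between jar_b and pad_b below 0.018 m and z of jar_b in the frame of pad_b between -0.006 and 0.006 m) or (horizontal distance between jar_a and pad_b below 0.018 m and z of jar_a in the frame of pad_b between -0.006 and 0.006 m and horizontal distance between jar_b and pad_a below 0.018 m and z of jar_b in the frame of pad_a between -0.006 and 0.006 m)) and angle between each of jar_a, jar_b's own z axis and vertical below 0.1 rad and contact force between the fingers and jar_a below 0.3 N and linear speed of each of jar_a, jar_b below 0.02 m/s and contact force between the fingers and jar_b below 0.3 N), for 0.2 s.
2. the coupler is squarely on the nipple and has snapped under both latches (angle between the z axis of coupler and the z axis of nipple, either way round below 0.1 rad and x of coupler in the frame of nipple between -0.004 and 0.004 m and y of coupler in the frame of nipple between -0.004 and 0.004 m and value of joint each of latch_a, latch_b below 0.0013 m and z of coupler in the frame of nipple below 0.0065 m), for 0.1 s.
At the end, for the whole second after the job is handed in: Jars upright (0.1 rad), one in each orange-disc cell, at rest, untouched; coupler within 0.1 rad and 4 mm of the nipple axis, mouth within 3.5 mm of the shoulder, latches back within 1.3 mm, valve in over 4.5 mm, pressed with over 3 N, fingers gripping the handset (all of step 1 and angle between the z axis of coupler and the z axis of nipple, either way round below 0.1 rad and x of coupler in the frame of nipple between -0.004 and 0.004 m and y of coupler in the frame of nipple between -0.004 and 0.004 m and value of joint each of latch_a, latch_b below 0.0013 m and z of coupler in the frame of nipple below 0.0035 m and value of joint valve above 0.0045 m and contact force between coupler and nipple above 3 N and contact force between the fingers and coupler above 2 N); the arm keeps its last pose, push and grip.
It fails at once if another thing on the bench or in the rack was shifted by more than 30 mm (distance of any of full_a, full_b, tip_box, media_bottle, beaker, timer, tape_roll, tube_rack from where it was at the start of the episode above 0.03 m).
It also fails if it takes over 72 s, if anything falls off the work surface, if the arm or the gripper's body presses on something with over 40 N, if the wrist force passes 120 N, or if a joint passes its speed limit or range.

## Working session

There is one attempt and no reset: what is moved stays moved. The work goes in short steps, Python scripts to look and compute and a tool call to move; the robot and the scene stay as the last step left them, time stands still between calls to the robot, and variables do not carry over. Pictures are saved under pics/ and viewed, and the job is handed in when it is done.

Besides the shell and the picture viewer there is one more tool, called after "Emit:" in YAML: its name, and indented under it one key for each argument. apply_moves: Moves the arm, as the interface text tells. Its arguments: {"type":"object","properties":{"motion":{"type":"array"},"force":{"type":"number"}},"required":["motion"]}

```bash
mkdir -p pics; ls
python3 - <<'E'
from bench import robot
import cv2,numpy as np
print(robot.observe())
for n in ("side","top"):
    p,d=robot.camera(n); np.savez(f"{n}0.npz",p=p,d=d)
    cv2.imwrite(f"pics/{n}0.png",p[:,:,::-1]); c=robot.get_calibration(n); print(n,c, (d>0).mean())
E
```

```text
pics
{'time': 0.0, 'joint_pos': array([ 1.18562912e+00,  1.31166986e-01,  1.48928105e+00, -2.95547409e-05,
        1.52301990e+00, -8.53948751e-02]), 'dq': array([-2.82528129e-04,  5.39722897e-04,  2.33628891e-04, -9.04568809e-05,
       -8.64895388e-04, -3.22095812e-05]), 'joint_efforts': array([ 1.06679952e-03, -5.69373465e+01, -5.00575483e+01, -7.66836195e-06,
        1.40819780e-02, -5.09187896e-05]), 'tool_pos': array([176.95697283, 572.72687716, 230.23999638]), 'ee_rot': array([-2.04226885e-04,  1.49324798e-01,  9.88787756e-01, -9.15251527e-04]), 'wrist_force': array([0.10442566, 0.00338065, 0.00945854]), 'ft_torque': array([-0.0028726 , -0.04727942,  0.00358067]), 'opening': 85.42967166355386}
side {'fovy': 52.46461166468537, 'cx': 279.0353960521236, 'cy': 209.12854002611178, 'world_from_camera': array([[ 8.59327730e-01, -3.93223067e-01,  3.27003780e-01,
         1.61518253e+02],
       [-5.11117734e-01, -6.38147586e-01,  5.75783224e-01,
        -6.95169396e+02],
       [-1.77345727e-02, -6.61923922e-01, -7.49361199e-01,
         9.77183527e+02],
       [ 0.00000000e+00,  0.00000000e+00,  0.00000000e+00,
         1.00000000e+00]])} 0.9959906462585034
top {'fovy': 44.59390884016, 'cx': 279.7536889537027, 'cy': 205.55772111701634, 'world_from_camera': array([[-2.56518689e-02, -9.92186901e-01,  1.22094777e-01,
         4.25793491e+02],
       [-9.99523299e-01,  2.33570854e-02, -2.01896144e-02,
        -1.27314664e+01],
       [ 1.71800929e-02, -1.22554476e-01, -9.92313078e-01,
         1.28365524e+03],
       [ 0.00000000e+00,  0.00000000e+00,  0.00000000e+00,
         1.00000000e+00]])} 0.9959991496598639
```

View pics/side0.png

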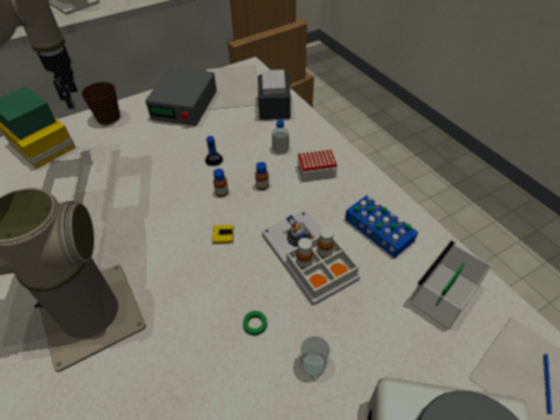

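View pics/top0.png

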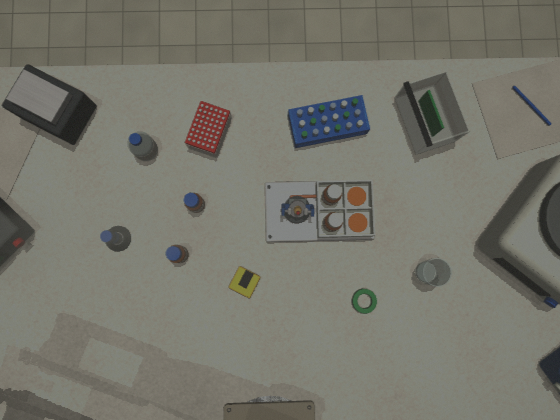

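The side view shows the rack around (310,255), the blue-capped jars at (220,182) and (262,175), and the handset at (211,150). In the top view the rack is around (320,210), the jars at (193,201) and (176,253), and the handset at (108,237). I'll zoom in.

```bash
cat > h.py <<'E'
import numpy as np,cv2
from bench import robot
def cam(n):
    c=robot.get_calibration(n); f=210/np.tan(np.radians(c['fovy'])/2); return c['cx'],c['cy'],f,np.array(c['world_from_camera'])
def ray(n,u,v):
    cx,cy,f,T=cam(n); d=T[:3,:3]@np.array([(u-cx)/f,(v-cy)/f,1]); return T[:3,3],d
def plane(n,u,v,z):
    o,d=ray(n,u,v); return o+d*(z-o[2])/d[2]
def two(p1,p2):
    (o1,d1),(o2,d2)=ray('side',*p1),ray('top',*p2)
    d1=d1/np.linalg.norm(d1);d2=d2/np.linalg.norm(d2)
    s=np.linalg.lstsq(np.stack([d1,-d2],1),o2-o1,rcond=None)[0]
    a=o1+s[0]*d1;b=o2+s[1]*d2
    return (a+b)/2,np.linalg.norm(a-b)
def cloud(n,d):
    cx,cy,f,T=cam(n); v,u=np.mgrid[0:420,0:560]
    P=np.stack([(u-cx)/f*d,(v-cy)/f*d,d],-1); return P@T[:3,:3].T+T[:3,3]
def proj(n,P):
    cx,cy,f,T=cam(n); q=(np.asarray(P)-T[:3,3])@T[:3,:3]; return np.stack([cx+f*q[...,0]/q[...,2],cy+f*q[...,1]/q[...,2]],-1)
def load(n,k=0):
    z=np.load(f'{n}{k}.npz'); return z['p'],z['d']
E
python3 - <<'E'
from h import *
def crop(n,u0,v0,w,h,s,name):
    p,_=load(n); cv2.imwrite(f'pics/{name}.png',cv2.resize(p[v0:v0+h,u0:u0+w,::-1],None,fx=s,fy=s,interpolation=cv2.INTER_CUBIC))
crop('side',250,200,120,105,5,'s0_rack')
crop('top',255,170,130,80,6,'t0_rack')
crop('top',80,180,140,95,5,'t0_jars')
crop('side',190,120,100,85,6,'s0_jars')
for n in('side','top'):
    p,d=load(n); P=cloud(n,d)
    print(n,[P[v,u].round(1) for u,v in ((200,300),(400,250),(100,200),(300,150))], P[...,2][np.abs(P[...,2])<8].std())
E
```

```text
side [array([ 253.7, -107.4,    1.6]), array([ 780. , -266.5,   28.4]), array([127.1, 388.3,  -3.3]), array([791.1, 254.2,  -0.8])] 2.179398423582031
top [array([354.1, 163.3,   1.9]), array([ 464.3, -337.9,   -1.1]), array([608.3, 412.4,   0.8]), array([726.2, -94.5,  -1.2])] 2.6279752868704644
```

```bash
cd pics; python3 -c "
import cv2,numpy as np
a=[cv2.imread(f) for f in('s0_rack.png','t0_rack.png','t0_jars.png','s0_jars.png')]
print([x.shape for x in a])"
```

```text
[(525, 600, 3), (480, 780, 3), (475, 700, 3), (510, 600, 3)]
```

View pics/s0_rack.png

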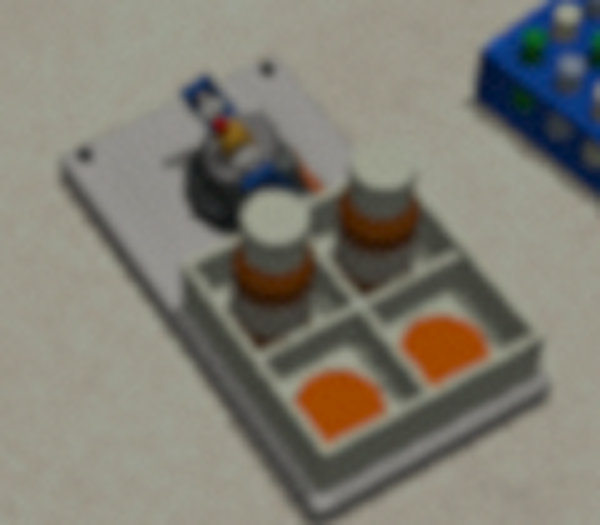

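View pics/t0_rack.png

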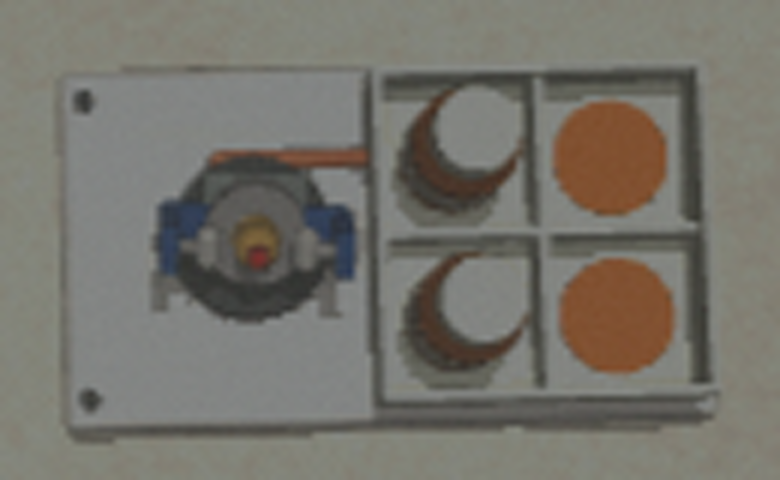

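View pics/t0_jars.png

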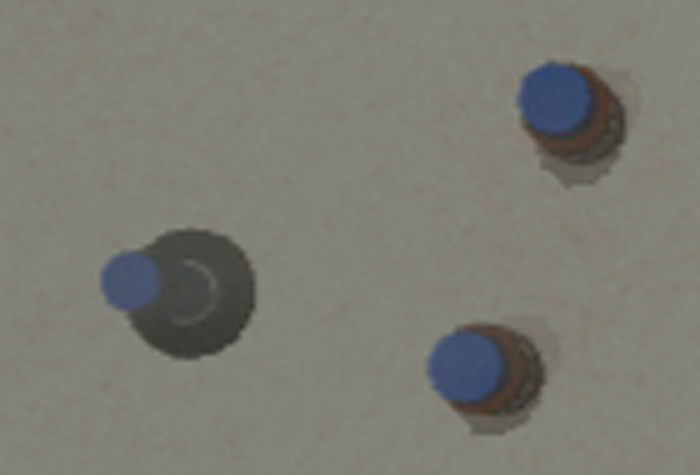

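View pics/s0_jars.png

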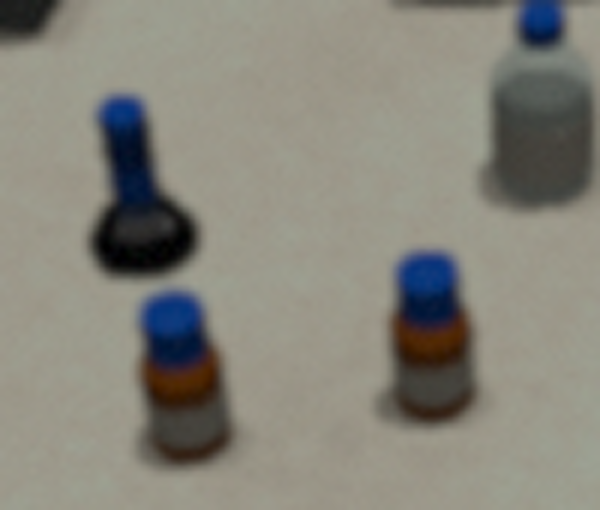

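The side crop shows orange discs at about (340,402) and (445,348), with the turret and its red pin at (222,124). In the top crop the pin is at (258,257) and the dome at (257,240), so the nipple leans toward world -x. The latches sit left and right of it. Next I'll measure.

Run:
```python
from h import *
def comps(m,mn=15):
    n,l,s,c=cv2.connectedComponentsWithStats(m.astype(np.uint8),connectivity=8)
    return [(l==i,s[i],c[i]) for i in range(1,n) if s[i][4]>=mn]
R={}
for n in('side','top'):
    p,d=load(n); P=cloud(n,d); hsv=cv2.cvtColor(p,cv2.COLOR_RGB2HSV)
    H,S,V=[hsv[...,i].astype(int) for i in range(3)]
    print('==',n)
    blue=(H>100)&(H<130)&(S>90)&(V>50)
    for m,s,c in comps(blue):
        z=P[m]; zt=np.percentile(z[:,2],90); t=z[:,2]>zt-8
        print('blue',c.round(1),s[4],'top z',zt.round(1),'xy top',z[t][:,:2].mean(0).round(1))
    org=(H>5)&(H<18)&(S>130)&(V>90)
    for m,s,c in comps(org):
        print('orange',c.round(2),s[4],P[m].mean(0).round(1),'ray z=25',plane(n,*c,25).round(1))
    red=((H<6)|(H>174))&(S>120)&(V>60)
    for m,s,c in comps(red,3):
        print('red',c.round(2),s[4],np.median(P[m],0).round(1))
    yel=(H>18)&(H<32)&(S>90)&(V>60)
    for m,s,c in comps(yel,3): print('yellow',c.round(2),s[4],np.median(P[m],0).round(1))
```

```text
== side
blue [279.8 122.5] 48 top z 116.0 xy top [734.5 293.5]
blue [210.  139.1] 40 top z 99.0 xy top [511.1 360.9]
blue [212.  150.3] 26 top z 61.4 xy top [508.  353.2]
blue [260.9 167.5] 100 top z 91.7 xy top [591.3 167.5]
blue [218.5 174.4] 100 top z 91.2 xy top [463.4 196.6]
blue [380.7 227.4] 1586 top z 47.9 xy top [ 784.3 -181.7]
blue [302.3 235.1] 31 top z 83.6 xy top [ 558.9 -117. ]
blue [547.5 384.2] 226 top z 11.0 xy top [ 820.1 -702. ]
orange [266.76  33.12] 391 [1199.8 1208.7  -82.6] ray z=25 [1092.  1015.2   25. ]
orange [307.83  76.28] 29 [1462.1 1201.1 -417. ] ray z=25 [1049.7  599.9   25. ]
orange [296.19  82.85] 27 [1365.2 1178.5 -417.3] ray z=25 [983.3 584.2  25. ]
orange [338.21 268.86] 154 [ 597.4 -232.3   36.2] ray z=25 [ 602.6 -226.9   25. ]
orange [317.45 279.98] 161 [ 537.  -226.1   24. ] ray z=25 [ 536.5 -226.7   25. ]
red [184.61 114.53] 38 [504.8 583.2  57. ]
red [316.37 161.15] 382 [769.2 125.3  55.5]
red [293.25 224.75] 4 [555.1 -78.8  86.9]
yellow [ 37.72 139.12] 1335 [ 27.5 674.5  86.8]
yellow [ 53.37 155.73] 252 [ 45.  661.7  14.9]
yellow [ 15.62 230.
[... 314 characters left out ...]
.4] 144 top z 94.4 xy top [592.1 171.5]
blue [286.4 205.6] 16 top z 63.8 xy top [575.9 -53.5]
blue [308.  206.3] 15 top z 62.9 xy top [ 572.9 -105.6]
blue [312.4 211.8] 15 top z 85.3 xy top [ 556.9 -113.9]
blue [172.9 253. ] 141 top z 94.7 xy top [467.9 212.7]
blue [552.  301.8] 49 top z 75.2 xy top [ 333.6 -658.1]
orange [356.35 195.89] 265 [ 599.7 -228.7   30.3] ray z=25 [ 600.4 -229.6   25. ]
orange [357.46 222.2 ] 268 [ 534.7 -229.4   25.2] ray z=25 [ 534.7 -229.5   25. ]
red [207.4  126.98] 929 [774.4 134.   57.8]
red [297.8 212.6] 5 [554.3 -79.2  90.5]
red [ 16.44 241.96] 27 [504.1 585.3  63.1]
yellow [297.21 208.11] 19 [567.  -78.4  78.2]
yellow [243.62 282.58] 460 [392.5  58.   18.3]
```

Run:
```python
from h import *
for n in('side','top'):
    p,d=load(n); P=cloud(n,d)
    print(n)
    for v in range(20,420,50):
        print([ '%6.1f'%np.median(P[v-4:v+5,u-4:u+5,2]) for u in range(20,560,40)])
# two-view of caps
for nm,s,t in (('jar1',(260.9,167.5),(190.6,199.4)),('jar2',(218.5,174.4),(172.9,253.0)),('padfar',(338.21,268.86),(356.35,195.89)),('padnear',(317.45,279.98),(357.46,222.2)),('pin',(293.25,224.75),(297.8,212.6)),('yel',(296.42,227.53),(297.21,208.11)),('timer',(221.97,233.82),(243.62,282.58))):
    print(nm,*two(s,t))
print(plane('side',218.5,174.4,82),plane('top',172.9,253,91),plane('side',260.9,167.5,82),plane('top',190.6,199.4,91))
print(plane('side',221.97,233.82,15),plane('top',243.62,282.58,16))
st=robot.observe(); print(proj('side',st['tool_pos']),proj('top',st['tool_pos']))
```

```text
side
[' 586.2', ' 184.3', ' 172.9', ' 125.9', '  77.7', '  30.3', ' -17.8', ' -86.4', '-486.0', '-326.7', '-194.2', ' -88.4', '  -3.6', '  70.1']
['  49.3', ' 361.3', ' -46.4', '-101.7', '  88.4', '  -1.0', '  -0.5', '-348.9', '-750.7', '-648.8', '-477.9', '-339.8', '-225.1', '-127.6']
[' 164.2', '  -0.5', '  21.4', '  -1.6', '  21.4', '  -0.9', '   0.5', '  -1.2', '-749.9', '-750.8', '-751.2', '-618.1', '-470.3', '-351.1']
['  -1.1', '  -1.5', '  -1.4', '  -0.9', '  -1.2', '  87.9', '  82.4', '  23.6', '  -0.1', '  -3.5', '-750.7', '-751.3', '-733.1', '-593.5']
[' 392.9', ' 378.5', '  -1.4', '  -1.4', '  -1.4', '  -1.3', '  -1.1', '  19.6', '  -1.0', '  46.4', '  -1.1', '-750.3', '-750.1', '-749.7']
[' 305.5', ' 274.9', '  11.0', '  -1.5', '  -1.6', '  -1.3', '  -0.6', '  46.0', '  23.9', '  -1.3', '  -1.2', '  40.4', '-751.7', '-751.0']
['  -1.7', ' 103.9', '  56.1', '   9.8', '  -1.2', '  -1.7', '   4.6', '  -1.9', '  -1.1', '  -1.0', '  -1.7', '  -0.9', '  -1.2', '  -1.2']
['  -1.3', '   4.8', '  -1.6', '  -1.1', '  -1.5', '  -1.2', '  -1.0', '  -1.5', '  -1.4', '  -1.4', '  -1.4
[... 1227 characters left out ...]
846
jar2 [468.9526951  215.36713044  76.61448307] 1.243669682947128
padfar [ 600.11618877 -228.98395587   29.51011577] 0.7307738553099948
padnear [ 534.51930537 -228.79500515   29.45222186] 0.507943027029894
pin [554.97504406 -78.93817277  85.73179711] 1.1046777162440848
yel [566.959237   -78.49590906  65.90311326] 3.3056933702974023
timer [394.48136109  54.94881142   7.40510418] 1.3279764666385112
[467.68596336 209.68526406  82.        ] [467.86373693 212.86727243  91.        ] [591.92649386 168.49570963  82.        ] [591.99063424 171.52237022  91.        ]
[393.2677064  48.8248672  15.       ] [394.07340089  54.72274705  16.        ]
[ 74.46222734 103.51656255] [-25.02634867 404.48706935]
```

Run:
```python
from h import *
p,d=load('top'); P=cloud('top',d)
# bench edge from depth, per column
e=[];
for u in range(5,556,25):
    col=d[:120,u]; j=np.where(col<1600)[0]; j=j[j>0]
    e.append((u,j.min()))
e=np.array(e); k=np.polyfit(e[:,0],e[:,1],1); print(e.tolist()); print((e[:,1]-np.polyval(k,e[:,0])).round(1))
g=cv2.cvtColor(p,cv2.COLOR_RGB2GRAY).astype(float)
r=[]
for u in range(5,556,25):
    c=g[45:80,u-3:u+4].mean(1); gr=np.diff(c); i=np.argmax(np.abs(gr)); r.append(45+i)
print(r)
# side: bench edge right
p,d=load('side'); P=cloud('side',d)
r=[]
for v in range(110,330,10):
    j=np.where((P[v,:,2]<-100)&(np.arange(560)>240))[0]
    if len(j): r.append((v,j.min()))
r=np.array(r); k=np.polyfit(r[:,0],r[:,1],1); print(r.tolist()); print((r[:,1]-np.polyval(k,r[:,0])).round(1))
```

```text
[[5, 10], [30, 46], [55, 66], [80, 65], [105, 65], [130, 22], [155, 64], [180, 64], [205, 63], [230, 63], [255, 62], [280, 8], [305, 61], [330, 61], [355, 35], [380, 30], [405, 30], [430, 59], [455, 23], [480, 58], [505, 58], [530, 57], [555, 6]]
[-42.5  -6.   14.5  14.   14.6 -27.9  14.6  15.1  14.6  15.2  14.7 -38.8
  14.7  15.3 -10.2 -14.7 -14.2  15.4 -20.1  15.4  15.9  15.4 -35. ]
[np.int64(48), np.int64(64), np.int64(46), np.int64(65), np.int64(45), np.int64(46), np.int64(63), np.int64(45), np.int64(63), np.int64(62), np.int64(62), np.int64(61), np.int64(61), np.int64(60), np.int64(60), np.int64(59), np.int64(59), np.int64(76), np.int64(58), np.int64(58), np.int64(57), np.int64(57), np.int64(56)]
[[110, 315], [120, 326], [130, 337], [140, 348], [150, 359], [160, 370], [170, 382], [180, 393], [190, 404], [200, 415], [210, 426], [220, 437], [230, 448], [240, 459], [250, 470], [260, 483], [270, 492], [280, 503], [290, 514], [300, 525], [310, 536], [320, 547]]
[-0.1 -0.2 -0.3 -0.3 -0.4 -0.5  0.5  0.4  0.3  0.3  0.2  0.1  0.1  0.
 -0.   1.9 -0.2 -0.2 -0.3 -0.4 -0.4 -0.5]
```

Straight edges stay straight, so there's no lens distortion, and the two cameras agree once the visible-side bias is allowed for. Next I'll work out the targets and the first move.

```bash
cat >> h.py <<'E'
from scipy.spatial.transform import Rotation as Ro
def pose():
    s=robot.observe(); q=s['ee_rot']; return s['tool_pos'],Ro.from_quat([q[1],q[2],q[3],q[0]]),s
QD=Ro.from_quat([0,1,0,0])  # xyzw : tool y = world y, z down
def plan(tp,Rt=QD):
    p,R,s=pose(); w=(R.inv()*Rt).as_rotvec(); 
    print('pos',p.round(2),'t',round(s['time'],2),'F',s['wrist_force'].round(1),'open',round(s['opening'],1))
    print('rotvec needed',w.round(3),'shift(cm) in current axes',(R.inv().apply(np.array(tp)-p)/10).round(2),'in target axes',(Rt.inv().apply(np.array(tp)-p)/10).round(2))
E
python3 - <<'E'
from h import *
print('handset top',plane('top',106.2,236.2,98),'dock disc',plane('top',118.4,238.6,5))
print('side top of handset', plane('side',190+123/6,120+108/6,98), 'dock side',plane('side',190+147/6,120+237/6,6))
plan([468,213,190])
E
```

```text
handset top [510.01287965 364.55026437  98.        ] dock disc [509.9146497  363.93944589   5.        ]
side top of handset [513.22719034 361.57660505  98.        ] dock side [513.48397214 359.99779935   6.        ]
pos [176.99 572.78 230.34] t 0.1 F [-0.2  0.1  1.1] open 85.5
rotvec needed [-0.002 -0.    -0.3  ] shift(cm) in current axes [-38.43 -25.77   4.07] in target axes [-29.1  -35.98   4.03]
```

Emit:
apply_moves:
  motion:
    - [0,0,-0.1,-2.5,-1.7,0.2,1]
    - [0,0,-0.1,-2.5,-2.2,0.3,1]
    - [0,0,-0.1,-2.5,-2.5,0.5,1]
    - [0,0,0,-2.4,-3,0.5,1]
    - [0,0,0,-2.4,-3,0.5,1]
    - [0,0,0,-2.4,-3,0.5,1]
    - [0,0,0,-2.4,-3,0.5,1]
    - [0,0,0,-2.4,-3,0.5,1]
    - [0,0,0,-2.4,-3,0.5,1]
    - [0,0,0,-2.4,-3,0,1]
  force: 40

```text
time: 0.93
tool_pos: [406.6, 283.7, 189.8]
ee_rot: [-0.001, -0.0, 1.0, -0.001]
wrist_force: [0.2, 0.9, -0.2]
opening: 85.4
```

Run:
```python
from h import *
plan([468,213,150])
```

```text
pos [406.61 283.67 189.79] t 0.93 F [ 0.2  0.9 -0.2] open 85.4
rotvec needed [-0.001 -0.002  0.   ] shift(cm) in current axes [-6.14 -7.06  3.97] in target axes [-6.14 -7.07  3.98]
```

Emit:
apply_moves:
  motion:
    - [0,0,0,-2,-2.3,1,1]
    - [0,0,0,-2,-2.3,1,1]
    - [0,0,0,-2.1,-2.4,1,1]
    - [0,0,0,0,0,1,1]
    - [0,0,0,0,0,0,1]
    - [0,0,0,0,0,0,1]

```text
time: 1.43
tool_pos: [466.6, 215.6, 150.3]
ee_rot: [-0.001, 0.0, 1.0, -0.0]
wrist_force: [0.1, 0.0, -0.1]
opening: 85.6
```

```bash
cat >> h.py <<'E'
def shot(k):
    for n in("side","top"):
        p,d=robot.camera(n); np.savez(f"{n}{k}.npz",p=p,d=d)
def crop(n,k,u0,v0,w,h,s,name):
    p,_=load(n,k); cv2.imwrite(f'pics/{name}.png',cv2.resize(p[v0:v0+h,u0:u0+w,::-1],None,fx=s,fy=s,interpolation=cv2.INTER_CUBIC))
def pair(k,name,a,b,s=4):
    ims=[]
    for n,(u0,v0,w,h) in (('side',a),('top',b)):
        p,_=load(n,k); ims.append(cv2.resize(p[v0:v0+h,u0:u0+w,::-1],(390,int(h*390/w)),interpolation=cv2.INTER_CUBIC))
    H=max(i.shape[0] for i in ims); ims=[cv2.copyMakeBorder(i,0,H-i.shape[0],0,5,cv2.BORDER_CONSTANT) for i in ims]
    cv2.imwrite(f'pics/{name}.png',np.hstack(ims))
E
python3 - <<'E'
from h import *
shot(1); plan([468,213,61])
pair(1,'p1',(180,110,100,100),(120,200,100,100))
E
```

```text
pos [467.18 216.67 151.73] t 1.53 F [ 0.4 -0.4  0.4] open 85.4
rotvec needed [0.    0.    0.001] shift(cm) in current axes [-0.08 -0.37  9.07] in target axes [-0.08 -0.37  9.07]
```

View pics/p1.png

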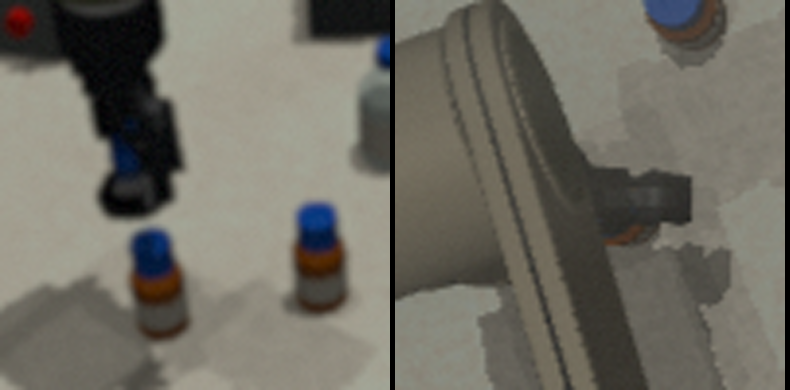

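The side view shows the gripper (130,150) above and behind the jar at (150,260). In the top view the arm hides the jar. The error is small, so I'll descend and grip.

Emit:
apply_moves:
  motion:
    - [0,0,0,0,-0.3,2.5,1]
    - [0,0,0,0,0,2.5,1]
    - [0,0,0,0,0,2.5,1]
    - [0,0,0,0,0,1.5,1]
    - [0,0,0,0,0,0,1]
    - [0,0,0,0,0,0,0.2]
    - [0,0,0,0,0,0,0.2]
    - [0,0,0,0,0,0,0.2]
    - [0,0,0,0,0,0,0.2]
    - [0,0,0,0,0,0,0.2]
  force: 40

```text
time: 2.37
tool_pos: [468.9, 213.4, 63.1]
ee_rot: [0.001, -0.0, 1.0, 0.001]
wrist_force: [-1.0, 1.1, 5.3]
opening: 32.8
```

Run:
```python
from h import *
shot(2); plan([468,213,61])
pair(2,'p2',(180,110,100,100),(120,200,100,100))
```

```text
pos [468.86 213.34  63.09] t 2.47 F [-2.4  1.   7.9] open 32.7
rotvec needed [0.001 0.003 0.   ] shift(cm) in current axes [ 0.09 -0.03  0.21] in target axes [ 0.09 -0.03  0.21]
```

View pics/p2.png

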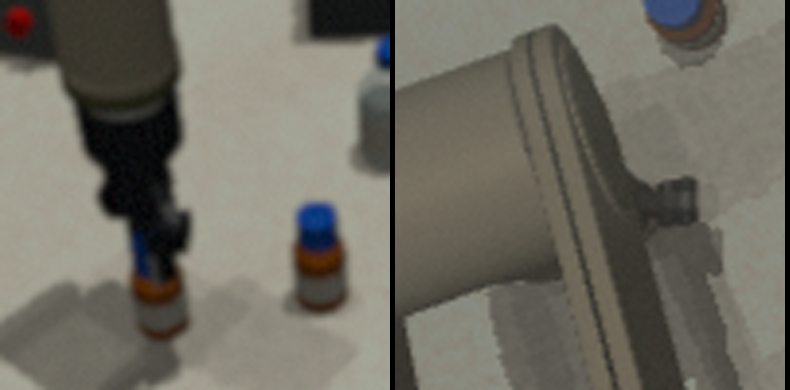

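Emit:
apply_moves:
  motion:
    - [0,0,0,0,0,-1.5,0.2]
    - [0,0,0,0,0,-3.5,0.2]
    - [0,0,0,0,0,-3.5,0.2]
    - [0,0,0,-0.3,-1.5,-3.5,0.2]
    - [0,0,0,-0.3,-3,-2.5,0.2]
    - [0,0,0,-0.6,-3.5,-0.5,0.2]
    - [0,0,0,-0.6,-3.5,0,0.2]
    - [0,0,0,-0.6,-3.5,0,0.2]
    - [0,0,0,-0.6,-3.5,0,0.2]
    - [0,0,0,-0.6,-3.5,0,0.2]

```text
time: 3.3
tool_pos: [503.7, -8.9, 211.8]
ee_rot: [0.0, -0.0, 1.0, -0.0]
wrist_force: [1.2, -0.3, -1.0]
opening: 32.4
```

Run:
```python
from h import *
plan([534.7,-229.5,200]); print(pose()[2]['joint_pos'].round(2))
```

```text
pos [503.66  -8.94 211.8 ] t 3.3 F [ 1.2 -0.3 -1. ] open 32.4
rotvec needed [-0.     0.001  0.   ] shift(cm) in current axes [ -3.1  -22.06   1.19] in target axes [ -3.1  -22.06   1.18]
[-0.12 -0.12  1.78  0.    1.49 -1.69]
```

Emit:
apply_moves:
  motion:
    - [0,0,0,-0.5,-3.7,0,0.2]
    - [0,0,0,-0.5,-3.7,0,0.2]
    - [0,0,0,-0.5,-3.7,0,0.2]
    - [0,0,0,-0.5,-3.7,0,0.2]
    - [0,0,0,-0.5,-3.7,0,0.2]
    - [0,0,0,-0.4,-2.5,1,0.2]
    - [0,0,0,-0.2,-1.1,2,0.2]
    - [0,0,0,0,0,2,0.2]
    - [0,0,0,0,0,0,0.2]
    - [0,0,0,0,0,0,0.2]

```text
time: 4.13
tool_pos: [533.5, -227.7, 160.0]
ee_rot: [-0.002, 0.0, 1.0, 0.001]
wrist_force: [0.7, 0.3, -0.7]
opening: 33.0
```

Run:
```python
from h import *
shot(3); plan([534.7,-229.5,88])
pair(3,'p3',(250,190,120,110),(255,160,130,110))
```

```text
pos [ 535.23 -227.99  162.69] t 4.23 F [-0.   0.1 -1.4] open 32.8
rotvec needed [-0.001  0.001  0.001] shift(cm) in current axes [ 0.06 -0.15  7.47] in target axes [ 0.05 -0.15  7.47]
```

View pics/p3.png

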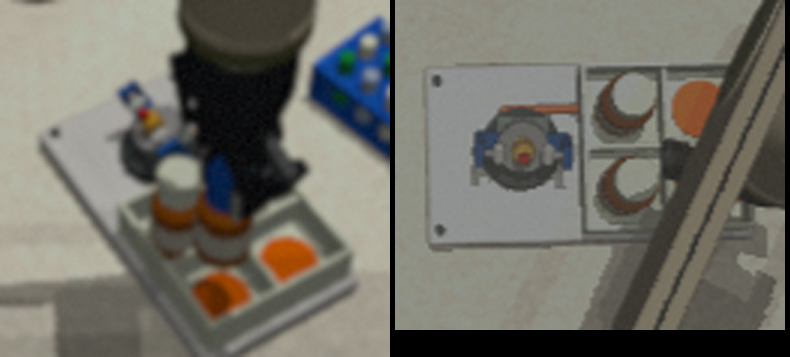

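The jar hangs upright above the near free cell, at (222,235) in the side panel. The full jars haven't moved. I'll lower it.

Emit:
apply_moves:
  motion:
    - [0,0,0,0,-0.1,2,0.2]
    - [0,0,0,0,0,2,0.2]
    - [0,0,0,0,0,1.6,0.2]
    - [0,0,0,0,0,0.9,0.2]
    - [0,0,0,0,0,0.4,0.2]
    - [0,0,0,0,0,0.2,0.2]
    - [0,0,0,0,0,0,0.2]
    - [0,0,0,0,0,0,0.2]

```text
time: 4.9
tool_pos: [535.6, -229.5, 91.8]
ee_rot: [0.001, -0.0, 1.0, -0.0]
wrist_force: [0.3, -0.0, -1.3]
opening: 33.0
```

Run:
```python
from h import *
plan([534.7,-229.5,87])
```

```text
pos [ 535.59 -229.51   91.76] t 4.9 F [ 0.3 -0.  -1.3] open 33.0
rotvec needed [-0.001  0.002  0.   ] shift(cm) in current axes [0.09 0.   0.48] in target axes [0.09 0.   0.48]
```

Emit:
apply_moves:
  motion:
    - [0,0,0,0,0,0.2,0.2]
    - [0,0,0,0,0,0.2,0.2]
    - [0,0,0,0,0,0,0.2]
    - [0,0,0,0,0,0,0.2]

```text
time: 5.23
tool_pos: [535.3, -229.6, 87.1]
ee_rot: [0.001, -0.0, 1.0, -0.0]
wrist_force: [0.2, 0.2, 2.9]
opening: 32.9
```

The floor contact shows in the wrist force, so I'll release partway and go up.

Emit:
apply_moves:
  motion:
    - [0,0,0,0,0,0,0.58]
    - [0,0,0,0,0,0,0.58]
    - [0,0,0,0,0,-0.3,0.58]
    - [0,0,0,0,0,-2,0.58]
    - [0,0,0,0,0,-4,0.6]
    - [0,0,0,0,1,-4,0.8]
    - [0,0,0,0,3,-1.5,1]
    - [0,0,0,0,4,0,1]
    - [0,0,0,0,4,0,1]
    - [0,0,0,0,4,0,1]

```text
time: 6.07
tool_pos: [534.7, -68.0, 205.2]
ee_rot: [0.001, 0.001, 1.0, -0.0]
wrist_force: [0.0, -0.2, 0.7]
opening: 85.3
```

Run:
```python
from h import *
shot(4); plan([592,172,160])
pair(4,'p4',(250,190,120,110),(255,160,130,110))
```

```text
pos [534.52 -63.96 204.64] t 6.17 F [ 0.8 -0.5  0.1] open 85.4
rotvec needed [0.002 0.    0.005] shift(cm) in current axes [-5.87 23.56  4.51] in target axes [-5.75 23.6   4.46]
```

View pics/p4.png

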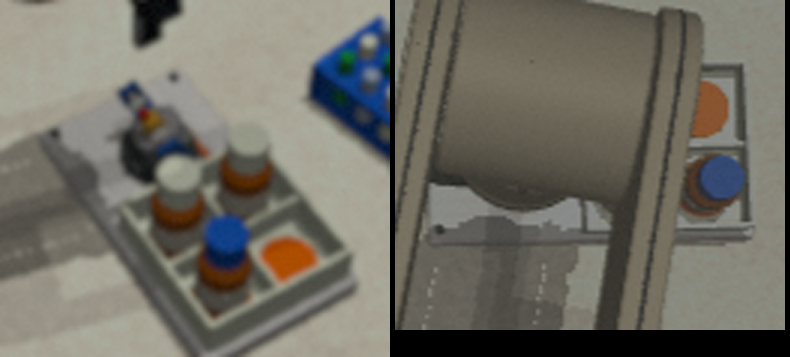

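The jar stands upright in the near cell, at (225,262) in the side panel. Now the second jar.

Emit:
apply_moves:
  motion:
    - [0,0,0,-0.7,3.6,0,1]
    - [0,0,0,-0.9,3.6,0,1]
    - [0,0,0,-0.9,3.6,0,1]
    - [0,0,0,-0.9,3.6,0,1]
    - [0,0,0,-0.9,3.6,0,1]
    - [0,0,0,-0.9,3.2,1.5,1]
    - [0,0,0,-0.6,2.4,3,1]
    - [0,0,0,0,0,1.5,1]
    - [0,0,0,0,0,0,1]
    - [0,0,0,0,0,0,1]

```text
time: 7.0
tool_pos: [591.7, 166.2, 143.1]
ee_rot: [-0.002, -0.0, 1.0, -0.001]
wrist_force: [0.5, -0.4, 0.3]
opening: 85.5
```

Run:
```python
from h import *
plan([592,172,62])
```

```text
pos [591.69 166.21 143.08] t 7.0 F [ 0.5 -0.4  0.3] open 85.5
rotvec needed [-0.001 -0.003  0.001] shift(cm) in current axes [-0.06  0.59  8.11] in target axes [-0.03  0.58  8.11]
```

Emit:
apply_moves:
  motion:
    - [0,0,0,0,0.5,2,1]
    - [0,0,0,0,0,2.5,1]
    - [0,0,0,0,0,2,1]
    - [0,0,0,0,0,1.4,1]
    - [0,0,0,0,0,0,1]
    - [0,0,0,0,0,0,0.2]
    - [0,0,0,0,0,0,0.2]
    - [0,0,0,0,0,0,0.2]
    - [0,0,0,0,0,0,0.2]
    - [0,0,0,0,0,0,0.2]

```text
time: 7.83
tool_pos: [593.9, 171.9, 67.2]
ee_rot: [0.001, -0.0, 1.0, 0.0]
wrist_force: [0.2, 0.0, 4.1]
opening: 32.7
```

Run:
```python
from h import *
plan([592,172,62])
```

```text
pos [593.89 171.93  67.19] t 7.83 F [0.2 0.  4.1] open 32.7
rotvec needed [0.    0.003 0.   ] shift(cm) in current axes [0.19 0.01 0.52] in target axes [0.19 0.01 0.52]
```

Emit:
apply_moves:
  motion:
    - [0,0,0,0,0,-1.5,0.2]
    - [0,0,0,0,0,-3.5,0.2]
    - [0,0,0,0,-0.5,-3.5,0.2]
    - [0,0,0,0,-1.5,-3.5,0.2]
    - [0,0,0,0,-3,-2.5,0.2]
    - [0,0,0,-0.1,-3.7,0,0.2]
    - [0,0,0,-0.1,-3.7,0,0.2]
    - [0,0,0,-0.1,-3.7,0,0.2]
    - [0,0,0,-0.1,-3.7,0,0.2]
    - [0,0,0,-0.1,-3.7,0,0.2]

```text
time: 8.67
tool_pos: [597.4, -64.8, 210.8]
ee_rot: [0.0, -0.0, 1.0, -0.0]
wrist_force: [0.5, 0.0, -2.0]
opening: 32.5
```

Emit:
apply_moves:
  motion:
    - [0,0,0,0,-3.7,0,0.2]
    - [0,0,0,0,-3.7,0,0.2]
    - [0,0,0,0,-3.7,0,0.2]
    - [0,0,0,0,-3,0,0.2]
    - [0,0,0,0,-2.2,0.5,0.2]
    - [0,0,0,0,0,1,0.2]
    - [0,0,0,0,0,0,0.2]
    - [0,0,0,0,0,0,0.2]

```text
time: 9.33
tool_pos: [597.0, -225.4, 194.3]
ee_rot: [-0.001, -0.0, 1.0, 0.001]
wrist_force: [0.0, 0.6, -1.7]
opening: 32.9
```

Run:
```python
from h import *
shot(5); plan([600.4,-229.6,90])
pair(5,'p5',(250,190,120,110),(255,160,130,110))
```

```text
pos [ 597.9  -225.    195.58] t 9.43 F [-0.6  0.9 -1.2] open 32.6
rotvec needed [0.    0.    0.002] shift(cm) in current axes [-0.25 -0.46 10.56] in target axes [-0.25 -0.46 10.56]
```

View pics/p5.png

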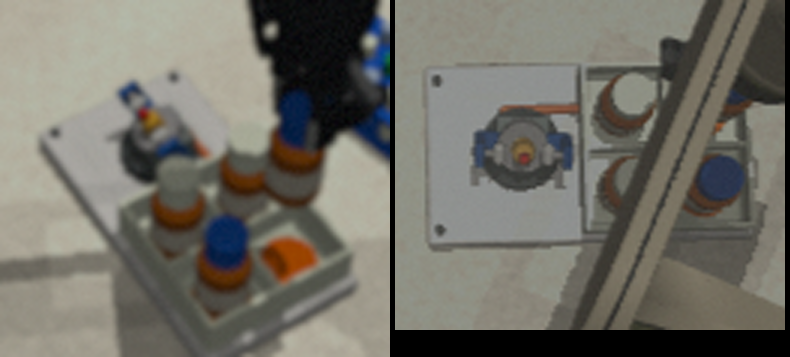

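The second jar is held upright above the far cell, at (297,170) in the side panel. I'll correct a few mm and lower it.

Emit:
apply_moves:
  motion:
    - [0,0,0,-0.2,-0.4,1,0.2]
    - [0,0,0,0,0,2.5,0.2]
    - [0,0,0,0,0,2.5,0.2]
    - [0,0,0,0,0,2,0.2]
    - [0,0,0,0,0,1,0.2]
    - [0,0,0,0,0,0.5,0.2]
    - [0,0,0,0,0,0.2,0.2]
    - [0,0,0,0,0,0,0.2]
    - [0,0,0,0,0,0,0.2]

```text
time: 10.18
tool_pos: [600.8, -230.6, 100.0]
ee_rot: [0.001, -0.0, 1.0, -0.001]
wrist_force: [0.3, 1.0, -0.2]
opening: 32.9
```

Run:
```python
from h import *
plan([600.4,-229.6,90])
```

```text
pos [ 600.79 -230.55  100.01] t 10.18 F [ 0.3  1.  -0.2] open 32.9
rotvec needed [-0.001  0.002  0.   ] shift(cm) in current axes [0.04 0.1  1.  ] in target axes [0.04 0.1  1.  ]
```

Emit:
apply_moves:
  motion:
    - [0,0,0,0,0,0.4,0.2]
    - [0,0,0,0,0,0.2,0.2]
    - [0,0,0,0,0,0.2,0.2]
    - [0,0,0,0,0,0.1,0.2]
    - [0,0,0,0,0,0,0.2]
    - [0,0,0,0,0,0,0.2]

```text
time: 10.68
tool_pos: [600.5, -230.5, 91.3]
ee_rot: [0.001, -0.0, 1.0, -0.0]
wrist_force: [-2.9, 0.6, 8.7]
opening: 32.9
```

Contact. I'll release and go up.

Emit:
apply_moves:
  motion:
    - [0,0,0,0,0,-0.1,0.58]
    - [0,0,0,0,0,0,0.58]
    - [0,0,0,0,0,-0.3,0.58]
    - [0,0,0,0,0,-2,0.58]
    - [0,0,0,0,0,-4,0.6]
    - [0,0,0,0,1,-4,0.8]
    - [0,0,0,0,3,-1.5,1]
    - [0,0,0,0,4,0,1]
    - [0,0,0,0,4,0,1]
    - [0,0,0,0,4,0,1]

```text
time: 11.52
tool_pos: [599.7, -69.0, 209.2]
ee_rot: [0.001, 0.001, 1.0, -0.0]
wrist_force: [0.3, 0.3, -0.4]
opening: 85.2
```

Emit:
apply_moves:
  motion:
    - [0,0,0,0,4,0,1]
    - [0,0,0,0,4,0,1]
    - [0,0,0,0.7,4,0,1]
    - [0,0,0,0.7,4,0,1]
    - [0,0,0,0.7,4,0,1]
    - [0,0,0,0.7,4,0,1]
    - [0,0,0,0.7,4,0,1]
    - [0,0,0,0.7,4,0,1]
    - [0,0,0,0.7,4,0,1]
    - [0,0,0,0.7,3.5,0,1]

```text
time: 12.35
tool_pos: [542.7, 327.3, 208.4]
ee_rot: [0.0, -0.0, 1.0, 0.0]
wrist_force: [1.2, 0.2, 0.1]
opening: 85.3
```

Run:
```python
from h import *
shot(6); plan([510.5,363.5,160])
pair(6,'p6',(250,190,120,110),(255,160,130,110))
```

```text
pos [541.47 330.13 208.13] t 12.45 F [ 1.2 -1.4  0.3] open 85.4
rotvec needed [ 0.002 -0.001  0.006] shift(cm) in current axes [3.07 3.35 4.82] in target axes [3.1  3.34 4.81]
```

View pics/p6.png

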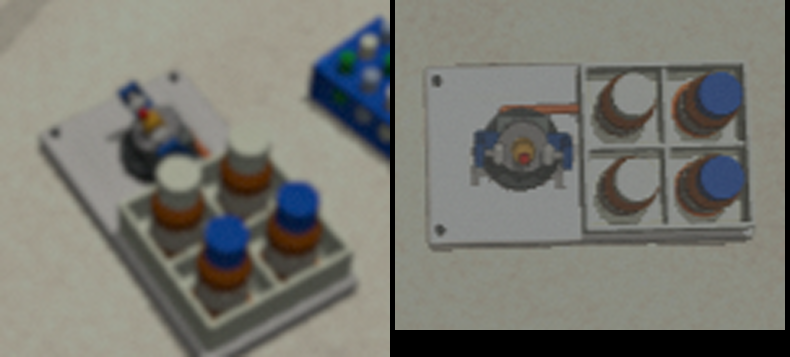

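Both blue-capped jars stand in the cells, at (718,95) and (722,180) in the top panel. Now the handset. I'll first squeeze it with the jaws along world x, then again along y, so it's centred in both directions.

Emit:
apply_moves:
  motion:
    - [0,0,0,3.1,2,1,1]
    - [0,0,0,0,1.3,1,1]
    - [0,0,0.12,0,0,1,1]
    - [0,0,0.12,0,0,1,1]
    - [0,0,0.12,0,0,1,1]
    - [0,0,0.12,0,0,0,1]
    - [0,0,0.12,0,0,0,1]
    - [0,0,0.12,0,0,0,1]
    - [0,0,0.12,0,0,0,1]
    - [0,0,0.12,0,0,0,1]

```text
time: 13.28
tool_pos: [512.8, 357.3, 158.2]
ee_rot: [0.0, 0.464, 0.886, -0.0]
wrist_force: [-0.4, -0.6, -0.1]
opening: 85.3
```

Emit:
apply_moves:
  motion:
    - [0,0,0.12,0,0,0,1]
    - [0,0,0.12,0,0,0,1]
    - [0,0,0.12,0,0,0,1]
    - [0,0,0.12,0,0,0,1]
    - [0,0,0.12,0,0,0,1]
    - [0,0,0.01,0,0,0,1]
    - [0,0,0,0,0,0,1]

```text
time: 13.87
tool_pos: [512.7, 357.4, 158.3]
ee_rot: [0.0, 0.706, 0.708, -0.0]
wrist_force: [0.5, 0.2, -0.1]
opening: 85.1
```

Run:
```python
from h import *
R90=QD*Ro.from_rotvec([0,0,np.pi/2])
shot(7); plan([510.5,363.5,57],R90)
pair(7,'p7',(180,100,90,80),(80,190,90,80))
for c in ((356.3,195.9),):pass
p,d=load('top',6); hsv=cv2.cvtColor(p,cv2.COLOR_RGB2HSV); m=(hsv[...,0]>100)&(hsv[...,0]<130)&(hsv[...,1]>90)&(hsv[...,2]>50)
n,l,s,c=cv2.connectedComponentsWithStats(m.astype(np.uint8))
for i in range(1,n):
    if s[i][4]>60: print(c[i].round(1),s[i][4],plane('top',*c[i],115).round(1))
```

```text
pos [512.69 357.56 158.31] t 13.97 F [-0.1 -0.1  0.7] open 85.5
rotvec needed [-0.     0.     0.004] shift(cm) in current axes [ 0.6  -0.22 10.13] in target axes [ 0.59 -0.22 10.13]
[531.3 104.8] 154 [ 796.9 -640.7  115. ]
[328.4 121.4] 2147 [ 766.1 -156.1  115. ]
[134.6 138.4] 105 [734.9 296.9 115. ]
[363.1 190.6] 162 [ 599.9 -230.2  115. ]
[363.6 218.6] 160 [ 534.8 -228.4  115. ]
```

View pics/p7.png

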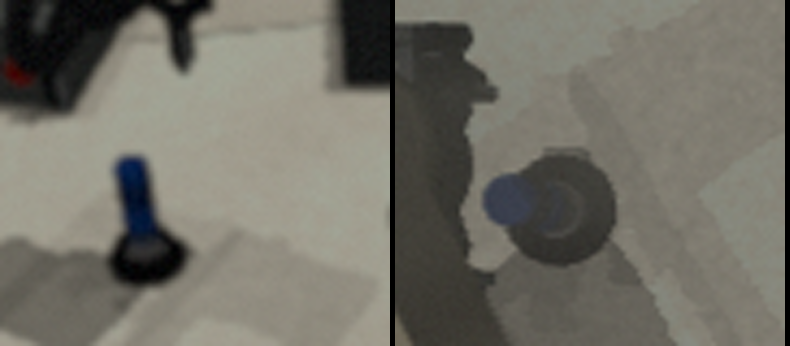

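The jars read (600,-230) and (535,-228), within 2 mm of the pads. The handset is visible at (508,200) in the top panel, clear of the arm. I'll descend and squeeze.

Emit:
apply_moves:
  motion:
    - [0,0,0,0.6,-0.2,1,1]
    - [0,0,0,0,0,2.5,1]
    - [0,0,0,0,0,2.5,1]
    - [0,0,0,0,0,2.5,1]
    - [0,0,0,0,0,1.6,1]
    - [0,0,0,0,0,0,0.2]
    - [0,0,0,0,0,0,0.2]
    - [0,0,0,0,0,0,0.2]
    - [0,0,0,0,0,0,0.2]
    - [0,0,0,0,0,0,0.2]
  force: 25

```text
time: 14.8
tool_pos: [511.8, 364.6, 59.3]
ee_rot: [0.0, 0.707, 0.708, 0.002]
wrist_force: [1.4, 0.3, 3.8]
opening: 27.1
```

Run:
```python
from h import *
shot(8); plan([510.5,363.5,57],QD*Ro.from_rotvec([0,0,np.pi/2]))
pair(8,'p8',(180,100,90,80),(80,190,90,80))
```

```text
pos [511.81 364.57  59.32] t 14.9 F [-0.2 -0.2  4.8] open 27.3
rotvec needed [ 0.003 -0.002  0.001] shift(cm) in current axes [-0.11 -0.13  0.23] in target axes [-0.11 -0.13  0.23]
```

View pics/p8.png

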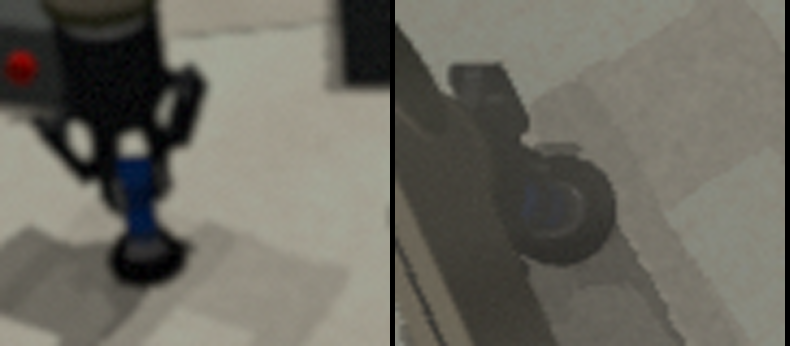

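The jaws are closed on the handset with a 27 mm opening. Now I'll open, turn back 90°, and regrip along y.

Emit:
apply_moves:
  motion:
    - [0,0,0,0,0,0,0.8]
    - [0,0,0,0,0,0,0.8]
    - [0,0,0,0,0,0,0.8]
    - [0,0,-0.12,0,0,0,0.8]
    - [0,0,-0.12,0,0,0,0.8]
    - [0,0,-0.12,0,0,0,0.8]
    - [0,0,-0.12,0,0,0,0.8]
    - [0,0,-0.12,0,0,0,0.8]
    - [0,0,-0.12,0,0,0,0.8]
    - [0,0,-0.12,0,0,0,0.8]

```text
time: 15.73
tool_pos: [510.3, 363.6, 56.9]
ee_rot: [-0.0, 0.354, 0.935, -0.0]
wrist_force: [0.3, -0.7, 0.2]
opening: 68.6
```

Emit:
apply_moves:
  motion:
    - [0,0,-0.12,0,0,0,0.8]
    - [0,0,-0.12,0,0,0,0.8]
    - [0,0,-0.12,0,0,0,0.8]
    - [0,0,-0.12,0,0,0,0.8]
    - [0,0,-0.12,0,0,0,0.8]
    - [0,0,-0.12,0,0,0,0.8]
    - [0,0,-0.01,0,0,0,0.8]
    - [0,0,0,0,0,0,0.8]
    - [0,0,0,0,0,0,0.8]

```text
time: 16.48
tool_pos: [510.5, 363.7, 57.1]
ee_rot: [-0.0, 0.002, 1.0, -0.0]
wrist_force: [-0.6, 0.3, -0.6]
opening: 68.3
```

Run:
```python
from h import *
plan([511.8,364.6,57])
```

```text
pos [510.48 363.69  57.13] t 16.48 F [-0.6  0.3 -0.6] open 68.3
rotvec needed [-0.    -0.    -0.004] shift(cm) in current axes [-0.13  0.09  0.01] in target axes [-0.13  0.09  0.01]
```

Emit:
apply_moves:
  motion:
    - [0,0,0,0,0,0,0.15]
    - [0,0,0,0,0,0,0.15]
    - [0,0,0,0,0,0,0.15]
    - [0,0,0,0,0,0,0.15]
    - [0,0,0,0,0,0,0.15]
  force: 80

```text
time: 16.9
tool_pos: [510.7, 363.9, 57.5]
ee_rot: [0.0, 0.0, 1.0, 0.0]
wrist_force: [-1.3, 0.1, 1.6]
opening: 26.5
```

Emit:
apply_moves:
  motion:
    - [0,0,0,0,0,-1,0.15]
    - [0,0,0,0,0,-2,0.15]
    - [0,0,0,0,0,-3,0.15]
    - [0,0,0,0,0,-4,0.15]
    - [0,0,0,0,0,-4,0.15]
    - [0,0,0,0,0,-2,0.15]
    - [0,0,0,0,0,0,0.15]
    - [0,0,0,0,0,0,0.15]

```text
time: 17.57
tool_pos: [511.5, 364.3, 219.7]
ee_rot: [0.002, -0.0, 1.0, 0.001]
wrist_force: [-0.9, 0.5, -2.4]
opening: 26.4
```

Run:
```python
from h import *
shot(9); plan([511.8,364.6,57])
pair(9,'p9',(180,80,90,80),(80,190,90,80))
```

```text
pos [509.73 363.27 215.62] t 17.67 F [ 0.3 -0.1 -3.3] open 26.4
rotvec needed [-0.001 -0.002  0.   ] shift(cm) in current axes [-0.24  0.15 15.86] in target axes [-0.21  0.13 15.86]
```

View pics/p9.png

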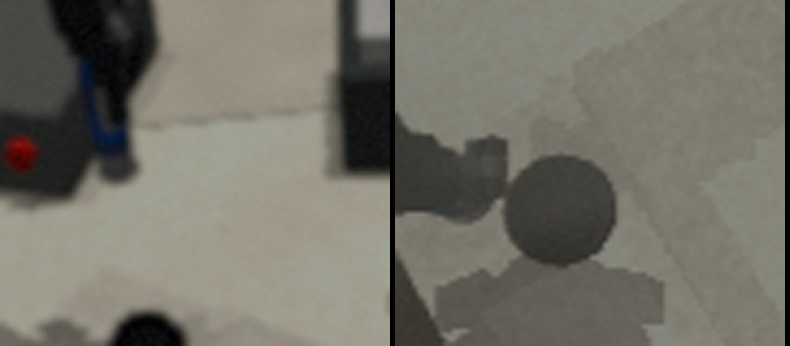

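The handset is out of the dock and held straight, at (110,120) in the side panel. Next I'll average several frames to locate the nipple.

Run:
```python
from h import *
for n in('side','top'):
    A=[];D=[]
    for i in range(6):
        p,d=robot.camera(n); A.append(p.astype(float)); D.append(d)
    a=np.mean(A,0); np.savez(f'{n}avg.npz',p=a,d=np.median(D,0))
c={'side':(270,200,52,52),'top':(272,184,52,52)}
ims=[]
for n in c:
    u,v,w,h=c[n]; a=np.load(f'{n}avg.npz')['p'][v:v+h,u:u+w,::-1]
    a=np.clip(a*1.4,0,255).astype(np.uint8)
    ims.append(cv2.resize(a,(390,390),interpolation=cv2.INTER_CUBIC))
cv2.imwrite('pics/nip.png',np.hstack(ims))
```

```text
(no output)
```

View pics/nip.png

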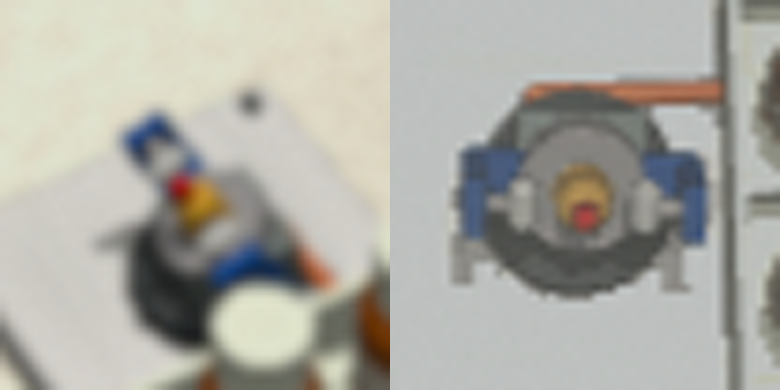

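Run:
```python
from h import *
pin,e1=two((294.0,224.8),(298.0,212.7)); sh,e2=two((298.2,229.5),(297.9,208.8))
print(pin.round(1),e1.round(1),sh.round(1),e2.round(1))
a=(pin-sh); print(np.linalg.norm(a),a/np.linalg.norm(a),np.degrees(np.arccos(a[2]/np.linalg.norm(a))))
# depth-based in avg
for n,box in (('top',(272,184,52,52)),('side',(270,200,52,52))):
    z=np.load(f'{n}avg.npz'); p=z['p'].astype(np.uint8); P=cloud(n,z['d']); h=cv2.cvtColor(p,cv2.COLOR_RGB2HSV)
    u,v,w,hh=box
    H,S,V=[h[...,i].astype(int) for i in range(3)]
    B=np.zeros(H.shape,bool); B[v:v+hh,u:u+w]=1
    for nm,m in (('red',((H<6)|(H>172))&(S>110)),('yel',(H>14)&(H<32)&(S>90)),('blue',(H>100)&(H<130)&(S>90)),('copper',(H>=5)&(H<14)&(S>90)),('grey>60',(S<60)&(P[...,2]>55)&(P[...,2]<90))):
        m=m&B
        n_,l,s,c=cv2.connectedComponentsWithStats(m.astype(np.uint8))
        for i in range(1,n_):
            if s[i][4]>3: print(n,nm,s[i][4],c[i].round(1),np.median(P[l==i],0).round(1),P[l==i].min(0).round(0),P[l==i].max(0).round(0))
    # plane fit of shoulder
    m=B&(S<60)
    Q=P[m]; Q=Q[(np.hypot(Q[:,0]-567,Q[:,1]+79)<22)&(Q[:,2]>50)&(Q[:,2]<82)]
    c=Q.mean(0); nn=np.linalg.svd(Q-c)[2][2]; nn*=np.sign(nn[2]); print('plane',n,len(Q),c.round(1),nn.round(3),np.degrees(np.arccos(nn[2])).round(1),((Q-c)@nn).std().round(2))
```

```text
[555.7 -79.8  85.7] 0.9 [568.2 -81.5  58.9] 1.4
29.673068777892034 [-0.42427505  0.05558983  0.90382546] 25.334446696952053
top red 8 [297.5 212.5] [555.2 -78.2  89.6] [552. -80.  88.] [559. -77.  93.]
top yel 32 [297.2 208.9] [564.7 -77.9  80.7] [556. -85.  69.] [573. -71.  85.]
top blue 30 [284.6 208. ] [570.2 -50.2  63. ] [554. -58.  58.] [580. -42.  87.]
top blue 15 [308.  206.3] [ 573.4 -105.6   60. ] [ 566. -110.   59.] [ 576. -101.   64.]
top blue 15 [312.4 211.9] [ 556.6 -113.    82.8] [ 550. -115.   80.] [ 563. -111.   86.]
top copper 9 [292.7 195.3] [605.4 -69.2  30.7] [603. -79.  29.] [606. -64.  33.]
top copper 44 [307.6 195.8] [ 602.2 -108.7   30.9] [ 599. -126.   28.] [606. -84.  33.]
top copper 5 [296.4 212.2] [556.6 -75.   88.9] [552. -77.  87.] [559. -75.  90.]
top grey>60 103 [318.1 210.5] [ 561.2 -129.6   59.3] [ 503. -139.   56.] [ 627. -127.   63.]
top grey>60 9 [322.7 195.3] [ 597.8 -141.3   65.9] [ 592. -142.   56.] [ 602. -141.   78.]
top grey>60 271 [297.1 207. ] [571.1 -78.8  66. ] [ 550. -109.   55.] [595. -49.  84.]
top grey>60 16 [281.7 207.9] [569.  -40.
[... 618 characters left out ...]
side copper 4 [297.  250.8] [ 519.8 -152.9   80.2] [ 519. -158.   48.] [ 529. -133.   85.]
side grey>60 134 [297.7 225.9] [568.7 -82.5  68.6] [ 552. -106.   55.] [593. -42.  84.]
side grey>60 10 [292.7 229.9] [556.6 -73.3  56. ] [551. -81.  55.] [560. -64.  58.]
side grey>60 17 [304.2 237.6] [ 562.9 -119.7   67.8] [ 551. -121.   59.] [ 577. -118.   75.]
side grey>60 14 [314.9 239.1] [ 589.8 -132.4   57.5] [ 578. -135.   56.] [ 603. -131.   59.]
side grey>60 14 [294.4 249.4] [ 525.  -132.1   57.8] [ 512. -147.   56.] [ 537. -131.   79.]
side grey>60 6 [319.3 249.8] [ 580.2 -168.9   57.2] [ 580. -174.   56.] [ 582. -162.   59.]
plane side 99 [566.8 -79.3  64.4] [-0.423 -0.313  0.85 ] 31.8 6.72
```

The nipple axis comes out at about (-0.42, 0.02, 0.906), with the shoulder centre near (568.5,-80,59). I'll carry the handset over at a safe height and tilt it there.

Emit:
apply_moves:
  motion:
    - [0,0,0,0,-2.5,0,0.15]
    - [0,0,0,0,-4,0,0.15]
    - [0,0,0,0,-4,0,0.15]
    - [0,0,0,0,-4,0,0.15]
    - [0,0,0,0,-4,0,0.15]
    - [0,0,0,0,-4,0,0.15]
    - [0,0,0,0,-4,0,0.15]
    - [0,0,0,0,-4,0,0.15]
    - [0,0,0,0,-4,0,0.15]
    - [0,0,0,0,-4,0,0.15]

```text
time: 19.1
tool_pos: [510.4, -23.1, 217.8]
ee_rot: [0.001, -0.0, 1.0, -0.0]
wrist_force: [1.1, -0.2, -1.4]
opening: 26.3
```

Emit:
apply_moves:
  motion:
    - [0,0,0,0,-3,0,0.15]
    - [0,-0.1,0,0,-2,0,0.15]
    - [0,-0.1,0,0,0,0,0.15]
    - [0,-0.1,0,0,0,0,0.15]
    - [0,-0.1,0,0,0,0,0.15]
    - [0,-0.036,0,0,0,0,0.15]
    - [0,0,0,0,0,0,0.15]
    - [0,0,0,0,0,0,0.15]

```text
time: 19.77
tool_pos: [510.3, -71.5, 217.7]
ee_rot: [0.216, 0.0, 0.976, -0.0]
wrist_force: [-0.0, 0.2, -2.2]
opening: 26.3
```

```bash
cat >> h.py <<'E'
AX=np.array([-.422,.02,.906]); AX/=np.linalg.norm(AX)
def tilt(ax=AX):
    z=-ax; y=np.array([0,1.,0]); y-=z*(y@z); y/=np.linalg.norm(y); x=np.cross(y,z); return Ro.from_matrix(np.stack([x,y,z],1))
E
python3 - <<'E'
from h import *
print('pin',plane('top',297.6,212.7,88),'foot',plane('top',296.9,209.6,23))
S=np.array([568.7,-79.8,59.0])
plan(S+AX*(50+51),tilt())
E
```

```text
pin [555.0124891 -78.5617182  88.       ] foot [569.80765099 -80.63524729  23.        ]
pos [510.26 -71.45 217.7 ] t 19.77 F [-0.   0.2 -2.2] open 26.3
rotvec needed [ 0.019 -0.    -0.   ] shift(cm) in current axes [ 1.4  -0.63  6.76] in target axes [ 1.4  -0.5   6.77]
```

Emit:
apply_moves:
  motion:
    - [0.019,0,0,0.7,-0.5,1.5,0.15]
    - [0,0,0,0.7,0,2,0.15]
    - [0,0,0,0,0,1.5,0.15]
    - [0,0,0,0,0,1,0.15]
    - [0,0,0,0,0,0.5,0.15]
    - [0,0,0,0,0,0,0.15]
    - [0,0,0,0,0,0,0.15]

```text
time: 20.35
tool_pos: [525.9, -77.1, 153.0]
ee_rot: [0.216, 0.002, 0.976, -0.009]
wrist_force: [0.1, -0.7, -2.3]
opening: 26.2
```

Run:
```python
from h import *
shot(10)
S=np.array([568.5,-79.4,59.0])
plan(S+AX*(50+51),tilt())
c={'side':(260,190,60,60),'top':(265,180,60,60)}
ims=[]
for n in c:
    u,v,w,h=c[n]; a=load(n,10)[0][v:v+h,u:u+w,::-1]
    a=np.clip(a*1.4,0,255).astype(np.uint8)
    ims.append(cv2.resize(a,(390,390),interpolation=cv2.INTER_CUBIC))
cv2.imwrite('pics/p10.png',np.hstack(ims))
p=pose();
```

```text
pos [526.11 -77.3  153.76] t 20.45 F [-0.7 -0.2 -2.5] open 26.4
rotvec needed [0.001 0.001 0.001] shift(cm) in current axes [ 0.16 -0.    0.28] in target axes [ 0.16 -0.    0.28]
```

View pics/p10.png

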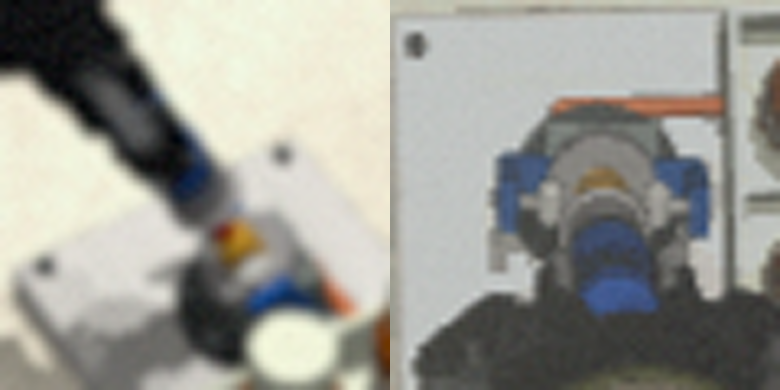

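Run:
```python
from h import *
p,R,s=pose(); S=np.array([568.5,-79.4,59.0])
for n in('top','side'):
    print(n,'nipple axis s=0,22,32,50,75,100',proj(n,[S+AX*k for k in(0,22,32,50,75,100)]).round(1).tolist())
    print(n,'tool axis k=51,40,27,0',proj(n,[p+R.apply([0,0,k]) for k in(51,40,27,0)]).round(1).tolist())
    im,_=load(n,10); h=cv2.cvtColor(im,cv2.COLOR_RGB2HSV); H,Sa,V=[h[...,i].astype(int) for i in range(3)]
    m=(H>100)&(H<130)&(Sa>80)
    if n=='top':
        for v in range(208,232,1):
            c=np.where(m[v,288:312])[0]+288
            g=im[v,286:314].sum(1)
            print(v,c.min() if len(c) else 0,c.max() if len(c) else 0,len(c), g.tolist() if v in(210,212,214) else '')
```

```text
top nipple axis s=0,22,32,50,75,100 [[297.2, 208.4], [297.5, 211.3], [297.7, 212.7], [298.0, 215.2], [298.4, 218.8], [298.9, 222.5]]
top tool axis k=51,40,27,0 [[298.0, 214.9], [298.2, 216.5], [298.4, 218.4], [299.0, 222.5]]
208 308 309 2 
209 309 311 3 
210 311 311 1 [283, 262, 298, 328, 322, 270, 274, 270, 296, 315, 244, 241, 240, 245, 288, 297, 261, 239, 277, 330, 340, 306, 244, 224, 191, 203, 188, 205]
211 0 0 0 
212 311 311 1 [181, 211, 299, 332, 313, 244, 275, 249, 213, 211, 217, 221, 217, 222, 210, 212, 216, 267, 222, 308, 328, 285, 269, 261, 241, 215, 207, 192]
213 311 311 1 
214 298 311 3 [149, 158, 206, 273, 223, 253, 227, 199, 178, 162, 159, 172, 176, 181, 170, 158, 162, 206, 244, 294, 299, 214, 156, 194, 202, 200, 202, 196]
215 295 311 8 
216 295 302 8 
217 294 303 10 
218 294 303 4 
219 0 0 0 
220 0 0 0 
221 298 302 5 
222 296 303 8 
223 295 304 10 
224 294 304 11 
225 294 305 12 
226 295 305 11 
227 296 305 10 
228 0 0 0 
229 0 0 0 
230 0 0 0 
231 0 0 0 
side nipple axis s=0,22,32,50,75,100 [[297.6, 229.0], [294.8, 225.7], [293.4, 224.1], [291.0, 221.3], [287.5, 217.3], [283.9, 213.1]]
side tool axis k=51,40,27,0 [[291.1, 220.4], [289.5, 218.7], [287.7, 216.6], [283.8, 212.0]]
```

The top view shows the handset's blue grip on columns 294–303, with its centre about 298.6, in line with the nipple at column 297.5–298. I'll zoom the side view.

Run:
```python
from h import *
A=np.mean([robot.camera('side')[0].astype(float) for _ in range(6)],0)
np.savez('side11.npz',p=np.clip(A,0,255).astype(np.uint8),d=0)
a=np.clip(A[205:240,278:313,::-1]*1.5,0,255).astype(np.uint8)
a=cv2.resize(a,None,fx=16,fy=16,interpolation=cv2.INTER_CUBIC)
S=np.array([568.5,-79.4,59.0]); p,R,s=pose(); print(p.round(1))
def pt(q): return tuple(int(x) for x in ((q-np.array([278,205])+.5)*16))
for k in (22,32): cv2.circle(a,pt(proj('side',S+AX*k)),3,(0,255,0),-1)
for k in (0,20,40,51): cv2.circle(a,pt(proj('side',p+R.apply([0,0,k]))),3,(255,0,255),-1)
cv2.imwrite('pics/p11.png',a)
```

```text
[525.6 -77.3 153. ]
```

View pics/p11.png

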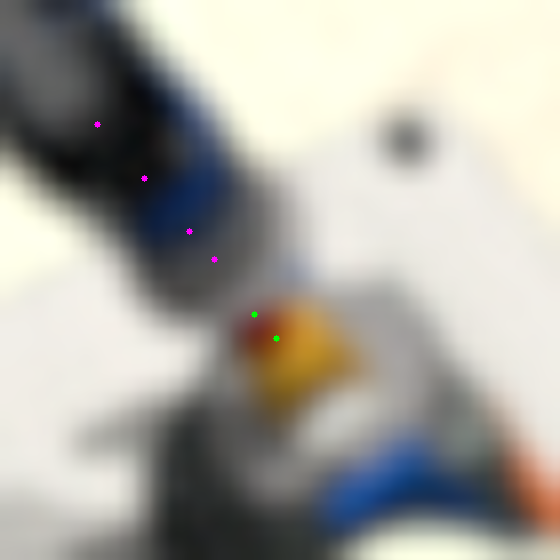

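In the zoom the mouth is near (220,268), the pin at (258,335) and the dome at (293,352), so the lateral error is about 1 mm. I'll make a small correction and descend over the pin.

Emit:
apply_moves:
  motion:
    - [0,0,0,0.1,0.05,0.5,0.15]
    - [0,0,0,0,0,0.8,0.15]
    - [0,0,0,0,0,0.8,0.15]
    - [0,0,0,0,0,0.4,0.15]
    - [0,0,0,0,0,0.2,0.15]
    - [0,0,0,0,0,0,0.15]
    - [0,0,0,0,0,0,0.15]

```text
time: 21.33
tool_pos: [535.8, -77.1, 127.2]
ee_rot: [0.216, 0.002, 0.976, -0.009]
wrist_force: [-0.8, -0.4, -0.7]
opening: 26.2
```

Run:
```python
from h import *
S=np.array([568.5,-79.4,59.0])
plan(S+AX*51,tilt()); p,R,s=pose(); print('tool F',R.inv().apply(s['wrist_force']).round(2),s['ft_torque'].round(2))
for n in('side','top'):
    A=np.mean([robot.camera(n)[0].astype(float) for _ in range(3)],0)
    np.savez(f'{n}12.npz',p=np.clip(A,0,255).astype(np.uint8),d=0)
c={'side':(275,205,40,40),'top':(278,192,40,40)}
ims=[]
for n in c:
    u,v,w,h=c[n]; a=load(n,12)[0][v:v+h,u:u+w,::-1]
    a=np.clip(a*1.5,0,255).astype(np.uint8)
    ims.append(cv2.resize(a,(390,390),interpolation=cv2.INTER_CUBIC))
cv2.imwrite('pics/p12.png',np.hstack(ims))
```

```text
pos [535.83 -77.1  127.22] t 21.33 F [-0.8 -0.4 -0.7] open 26.2
rotvec needed [ 0.001 -0.001  0.   ] shift(cm) in current axes [-0.08 -0.08  2.47] in target axes [-0.08 -0.08  2.47]
tool F [ 0.99 -0.41  0.33] [ 0.    0.39 -0.04]
```

View pics/p12.png

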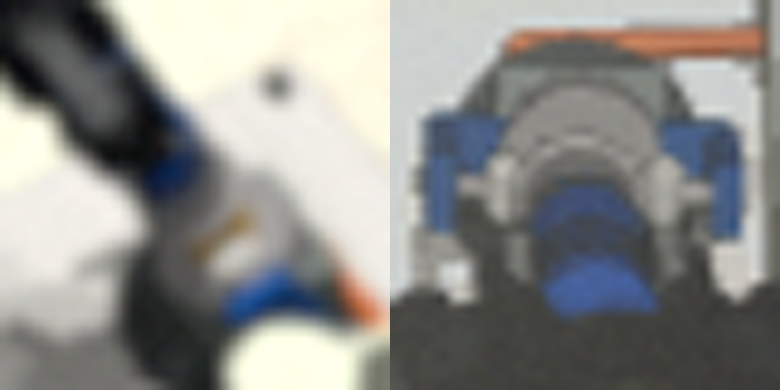

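Side panel: the coupler is over the nipple, with a thin brass strip left at (225,235). Top panel: the bead is centred near x=582, midway between the latch noses at (505,190) and (655,190). I'll press on slowly.

Emit:
apply_moves:
  motion:
    - [0,0,0,0,0,0.2,0.15]
    - [0,0,0,0,0,0.2,0.15]
    - [0,0,0,0,0,0.2,0.15]
    - [0,0,0,0,0,0,0.15]
    - [0,0,0,0,0,0,0.15]
  force: 110

```text
time: 22.05
tool_pos: [539.0, -78.2, 122.7]
ee_rot: [0.217, 0.002, 0.976, -0.01]
wrist_force: [-1.2, -5.2, 0.1]
opening: 26.1
```

```bash
cat >> h.py <<'E'
def chk():
    S=np.array([568.5,-79.4,59.0]); plan(S+AX*51,tilt()); p,R,s=pose(); print('tool F',R.inv().apply(s['wrist_force']).round(2),s['ft_torque'].round(2))
E
python3 -c "
from h import *
chk()"
```

```text
pos [539.   -78.21 122.67] t 22.05 F [-1.2 -5.2  0.1] open 26.1
rotvec needed [-0.001  0.001  0.   ] shift(cm) in current axes [0.02 0.02 1.92] in target axes [0.01 0.02 1.92]
tool F [ 1.07 -5.18 -0.46] [-0.97  0.3  -0.51]
```

Emit:
apply_moves:
  motion:
    - [0,0,0,0,-0.08,0,0.15]
    - [0,0,0,0,0,0,0.15]
    - [0,0,0,0,0,0,0.15]

```text
time: 22.3
tool_pos: [538.9, -78.5, 122.7]
ee_rot: [0.217, 0.002, 0.976, -0.01]
wrist_force: [0.1, -4.6, 1.3]
opening: 25.7
```

```bash
python3 -c "
from h import *
chk()"
```

```text
pos [538.87 -78.45 122.68] t 22.3 F [ 0.1 -4.6  1.3] open 25.7
rotvec needed [0.    0.001 0.   ] shift(cm) in current axes [0.01 0.04 1.92] in target axes [0.   0.05 1.92]
tool F [-0.61 -4.59 -1.05] [-0.75  0.12 -0.45]
```

Emit:
apply_moves:
  motion:
    - [0,0,0,0,-0.1,0,0.15]
    - [0,0,0,0,0,0,0.15]
    - [0,0,0,0,0,0,0.15]

```text
time: 22.55
tool_pos: [538.8, -78.8, 122.6]
ee_rot: [0.217, 0.002, 0.976, -0.009]
wrist_force: [0.1, 0.0, 3.3]
opening: 25.9
```

```bash
python3 -c "
from h import *
chk()"
```

```text
pos [538.77 -78.82 122.56] t 22.55 F [0.1 0.  3.3] open 25.9
rotvec needed [0.002 0.001 0.   ] shift(cm) in current axes [-0.01  0.08  1.92] in target axes [-0.01  0.08  1.92]
tool F [-1.45 -0.05 -2.93] [-0.04 -0.13 -0.05]
```

The side load is gone. I'll press on in small steps.

Emit:
apply_moves:
  motion:
    - [0,0,0,0,0,0.15,0.15]
    - [0,0,0,0,0,0.15,0.15]
    - [0,0,0,0,0,0.1,0.15]
    - [0,0,0,0,0,0,0.15]
    - [0,0,0,0,0,0,0.15]

```text
time: 22.97
tool_pos: [539.9, -79.0, 118.0]
ee_rot: [0.216, 0.002, 0.976, -0.009]
wrist_force: [2.8, -0.6, -3.1]
opening: 26.0
```

```bash
python3 -c "
from h import *
chk()"
```

```text
pos [539.95 -78.96 117.98] t 22.97 F [ 2.8 -0.6 -3.1] open 26.0
rotvec needed [ 0.001 -0.     0.   ] shift(cm) in current axes [-0.1   0.09  1.45] in target axes [-0.1   0.09  1.45]
tool F [-1.19 -0.48  3.98] [-0.17 -0.29 -0.07]
```

Emit:
apply_moves:
  motion:
    - [0,0,0,0,0,0.15,0.15]
    - [0,0,0,0,0,0.15,0.15]
    - [0,0,0,0,0,0.1,0.15]
    - [0,0,0,0,0,0,0.15]
    - [0,0,0,0,0,0,0.15]

```text
time: 23.38
tool_pos: [541.3, -79.2, 114.3]
ee_rot: [0.216, 0.002, 0.976, -0.009]
wrist_force: [0.5, -1.0, -4.4]
opening: 25.9
```

Run:
```python
from h import *
chk()
for n in('side','top'):
    A=np.mean([robot.camera(n)[0].astype(float) for _ in range(3)],0)
    np.savez(f'{n}13.npz',p=np.clip(A,0,255).astype(np.uint8),d=0)
c={'side':(275,205,40,40),'top':(278,192,40,40)}
ims=[]
for n in c:
    u,v,w,h=c[n]; a=load(n,13)[0][v:v+h,u:u+w,::-1]
    a=np.clip(a*1.5,0,255).astype(np.uint8)
    ims.append(cv2.resize(a,(390,390),interpolation=cv2.INTER_CUBIC))
cv2.imwrite('pics/p13.png',np.hstack(ims))
chk()
```

```text
pos [541.35 -79.24 114.25] t 23.38 F [ 0.5 -1.  -4.4] open 25.9
rotvec needed [ 0.001 -0.001  0.   ] shift(cm) in current axes [-0.13  0.11  1.05] in target axes [-0.13  0.11  1.05]
tool F [ 1.35 -0.9   4.21] [-0.31  0.35 -0.19]
pos [541.37 -79.19 114.37] t 23.68 F [ 0.8 -2.1 -4.7] open 25.7
rotvec needed [ 0.001 -0.001  0.   ] shift(cm) in current axes [-0.12  0.1   1.06] in target axes [-0.12  0.1   1.06]
tool F [ 1.27 -1.99  4.66] [-0.43  0.5  -0.22]
```

View pics/p13.png

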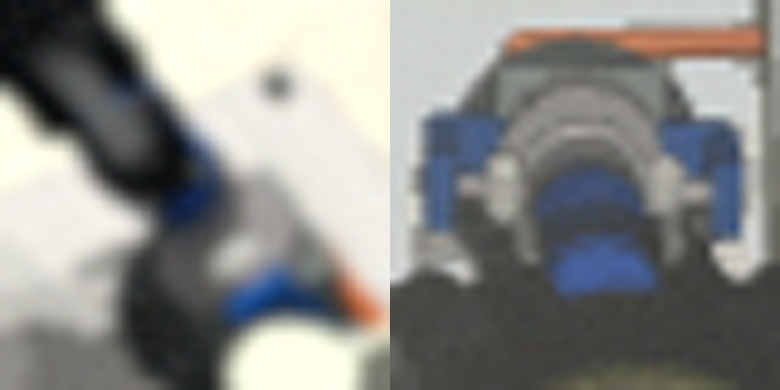

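The bead now sits between the latch noses and the latches are drawing it on. I'll continue.

Emit:
apply_moves:
  motion:
    - [0,0,0,0,0,0.15,0.15]
    - [0,0,0,0,0,0.15,0.15]
    - [0,0,0,0,0,0.1,0.15]
    - [0,0,0,0,0,0,0.15]
    - [0,0,0,0,0,0,0.15]

```text
time: 24.1
tool_pos: [543.5, -79.2, 111.4]
ee_rot: [0.216, 0.002, 0.976, -0.009]
wrist_force: [-5.1, -0.2, 1.6]
opening: 26.2
```

```bash
python3 -c "
from h import *
chk()"
```

```text
pos [543.54 -79.22 111.4 ] t 24.1 F [-5.1 -0.2  1.6] open 26.2
rotvec needed [0.001 0.    0.   ] shift(cm) in current axes [-0.05  0.1   0.7 ] in target axes [-0.05  0.1   0.7 ]
tool F [ 3.9  -0.23 -3.62] [-0.01  0.93 -0.02]
```

The valve spring is engaged. I'll relieve the small x load and continue.

Emit:
apply_moves:
  motion:
    - [0,0,0,0.08,0,0.1,0.15]
    - [0,0,0,0,0,0.1,0.15]
    - [0,0,0,0,0,0.1,0.15]
    - [0,0,0,0,0,0,0.15]
    - [0,0,0,0,0,0,0.15]

```text
time: 24.52
tool_pos: [544.5, -79.4, 108.7]
ee_rot: [0.217, 0.002, 0.976, -0.009]
wrist_force: [-3.9, 1.3, 5.1]
opening: 26.1
```

```bash
python3 -c "
from h import *
chk()"
```

```text
pos [544.51 -79.39 108.73] t 24.52 F [-3.9  1.3  5.1] open 26.1
rotvec needed [0.001 0.001 0.   ] shift(cm) in current axes [-0.07  0.11  0.42] in target axes [-0.07  0.11  0.42]
tool F [ 1.42  1.15 -6.31] [0.16 0.52 0.08]
```

Emit:
apply_moves:
  motion:
    - [0,0,0,0.03,0,0.1,0.15]
    - [0,0,0,0,0,0.1,0.15]
    - [0,0,0,0,0,0,0.15]
    - [0,0,0,0,0,0,0.15]

```text
time: 24.85
tool_pos: [545.4, -79.5, 108.8]
ee_rot: [0.217, 0.002, 0.976, -0.009]
wrist_force: [-23.6, 4.5, 28.1]
opening: 26.1
```

```bash
python3 -c "
from h import *
chk()"
```

```text
pos [545.39 -79.45 108.77] t 24.85 F [-23.6   4.5  28.1] open 26.1
rotvec needed [0.001 0.002 0.001] shift(cm) in current axes [0.01 0.11 0.39] in target axes [0.01 0.12 0.39]
tool F [  9.49   3.8  -35.51] [0.6  2.34 0.2 ]
```

That's the hard stop: 35 N along the axis with no further travel. I'll ease the side load a little and look.

Emit:
apply_moves:
  motion:
    - [0,0,0,0.07,0.02,-0.03,0.15]
    - [0,0,0,0,0,0,0.15]
    - [0,0,0,0,0,0,0.15]
    - [0,0,0,0,0,0,0.15]

```text
time: 25.18
tool_pos: [545.0, -79.4, 108.7]
ee_rot: [0.218, 0.002, 0.976, -0.01]
wrist_force: [-16.1, 3.8, 20.2]
opening: 26.2
```

Run:
```python
from h import *
chk()
for n in('side','top'):
    A=np.mean([robot.camera(n)[0].astype(float) for _ in range(3)],0)
    np.savez(f'{n}14.npz',p=np.clip(A,0,255).astype(np.uint8),d=0)
c={'side':(275,205,40,40),'top':(278,192,40,40)}
ims=[]
for n in c:
    u,v,w,h=c[n]; a=load(n,14)[0][v:v+h,u:u+w,::-1]
    a=np.clip(a*1.5,0,255).astype(np.uint8)
    ims.append(cv2.resize(a,(390,390),interpolation=cv2.INTER_CUBIC))
cv2.imwrite('pics/p14.png',np.hstack(ims))
pair(14,'p14b',(200,130,220,200),(150,80,240,200))
chk()
```

```text
pos [545.04 -79.41 108.71] t 25.18 F [-16.1   3.8  20.2] open 26.2
rotvec needed [0.001 0.003 0.001] shift(cm) in current axes [-0.03  0.11  0.4 ] in target axes [-0.03  0.11  0.4 ]
tool F [  5.99   3.31 -25.23] [0.38 1.54 0.1 ]
pos [545.06 -79.41 108.73] t 25.48 F [-16.5   3.1  20.9] open 26.2
rotvec needed [0.001 0.003 0.001] shift(cm) in current axes [-0.02  0.11  0.4 ] in target axes [-0.03  0.11  0.4 ]
tool F [  6.07   2.63 -25.95] [0.41 1.54 0.08]
```

View pics/p14.png

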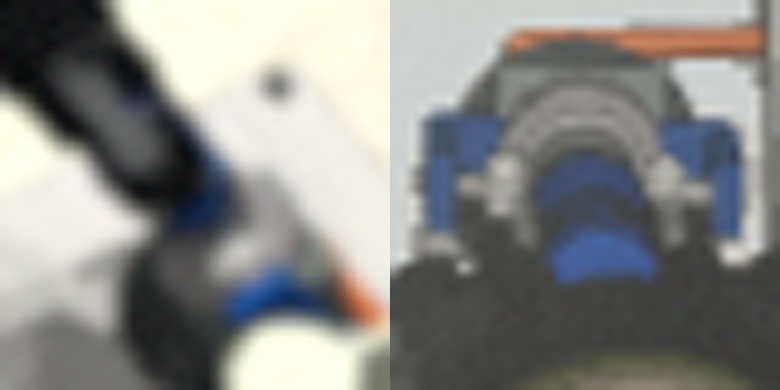

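View pics/p14b.png

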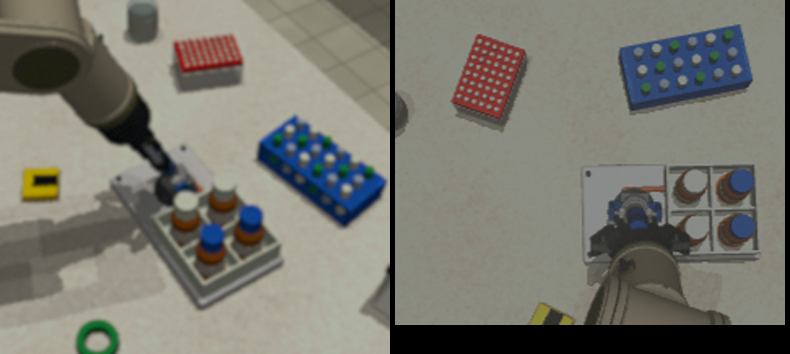

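The coupler is down and the bead is below the noses, with the jars and bystanders in place. The remaining side load (+6 N x, +3 N y in tool axes) suggests a slight offset, so I'll ease it and compare the nose positions.

Emit:
apply_moves:
  motion:
    - [0,0,0,0.06,0.06,0,0.15]
    - [0,0,0,0,0,0,0.15]
    - [0,0,0,0,0,0,0.15]
    - [0,0,0,0,0,0,0.15]

```text
time: 25.82
tool_pos: [544.8, -79.3, 108.6]
ee_rot: [0.218, 0.002, 0.976, -0.01]
wrist_force: [-14.8, 0.6, 18.7]
opening: 26.1
```

Run:
```python
from h import *
A=np.mean([robot.camera('top')[0].astype(float) for _ in range(5)],0)
np.savez('top15.npz',p=np.clip(A,0,255).astype(np.uint8),d=0)
chk()
z=np.load('topavg.npz')['p'].astype(np.uint8)
ims=[]
for a in (z,load('top',13)[0],load('top',14)[0],load('top',15)[0]):
    b=a[200:222,278:318,::-1].astype(float)*1.6
    ims.append(cv2.resize(np.clip(b,0,255).astype(np.uint8),(380,209),interpolation=cv2.INTER_CUBIC))
cv2.imwrite('pics/p15.png',np.vstack([np.hstack(ims[:2]),np.hstack(ims[2:])]))
# sub-pixel shift of the nose patches vs. rest
ref=z.astype(np.float32).sum(2)
for nm,a in (('13',load('top',13)[0]),('14',load('top',14)[0]),('15',load('top',15)[0]),('12',load('top',12)[0])):
    g=a.astype(np.float32).sum(2)
    print(nm,[cv2.phaseCorrelate(ref[v0:v1,u0:u1].copy(),g[v0:v1,u0:u1].copy(),cv2.createHanningWindow((u1-u0,v1-v0),cv2.CV_32F))[0][0].__round__(2) for (u0,u1,v0,v1) in ((282,292,206,216),(304,314,206,216),(266,278,186,230))])
    for v in (210,211,212): print(v,g[v,284:293].astype(int).tolist(),g[v,303:312].astype(int).tolist())
for v in (210,211,212): print('ref',v,ref[v,284:293].astype(int).tolist(),ref[v,303:312].astype(int).tolist())
```

```text
pos [544.79 -79.28 108.61] t 26.07 F [-14.6   0.5  18.3] open 25.9
rotvec needed [-0.     0.004  0.001] shift(cm) in current axes [-0.05  0.1   0.4 ] in target axes [-0.06  0.1   0.4 ]
tool F [  5.46   0.09 -22.77] [-0.02  1.17 -0.09]
13 [0.03, 0.18, -0.35]
210 [199, 269, 289, 262, 300, 326, 318, 251, 198] [217, 279, 328, 339, 305, 245, 228, 198, 193]
211 [202, 267, 284, 284, 310, 328, 317, 269, 192] [184, 270, 322, 329, 302, 317, 323, 283, 221]
212 [178, 177, 176, 214, 296, 331, 315, 252, 182] [166, 246, 319, 325, 284, 271, 269, 236, 212]
14 [0.17, 0.33, -0.3]
210 [202, 273, 284, 262, 297, 330, 321, 265, 195] [183, 267, 327, 346, 303, 248, 224, 196, 201]
211 [201, 263, 283, 284, 310, 331, 319, 256, 173] [157, 266, 319, 328, 300, 316, 322, 283, 223]
212 [178, 175, 178, 211, 293, 329, 282, 228, 174] [160, 184, 248, 258, 253, 247, 265, 245, 215]
15 [0.11, 0.39, -0.15]
210 [202, 269, 287, 262, 299, 329, 320, 265, 192] [181, 264, 327, 340, 302, 246, 226, 191, 196]
211 [200, 266, 284, 284, 306, 328, 317, 255, 178] [151, 264, 318, 327, 301, 315, 321, 282, 222]
212 [180, 176, 177, 214, 295, 331, 303, 238, 165] [157, 186, 250, 266, 255, 249, 265, 239, 214]
12 [-0.36, 0.1, -0.32]
210 [207, 270, 286, 265, 298, 330, 291, 279, 228] [269, 282, 329, 343, 303, 243, 227, 186, 196]
211 [202, 265, 282, 287, 307, 328, 270, 249, 206] [261, 286, 318, 328, 303, 315, 319, 284, 226]
212 [180, 176, 173, 216, 298, 329, 262, 236, 186] [253, 270, 315, 326, 282, 267, 267, 243, 214]
ref 210 [207, 268, 284, 263, 295, 326, 317, 260, 273] [253, 275, 324, 339, 301, 246, 227, 195, 198]
ref 211 [206, 266, 286, 286, 305, 325, 316, 262, 271] [226, 271, 321, 326, 301, 314, 317, 282, 226]
ref 212 [185, 181, 186, 216, 295, 324, 316, 259, 267] [222, 273, 319, 325, 282, 267, 268, 242, 218]
```

View pics/p15.png

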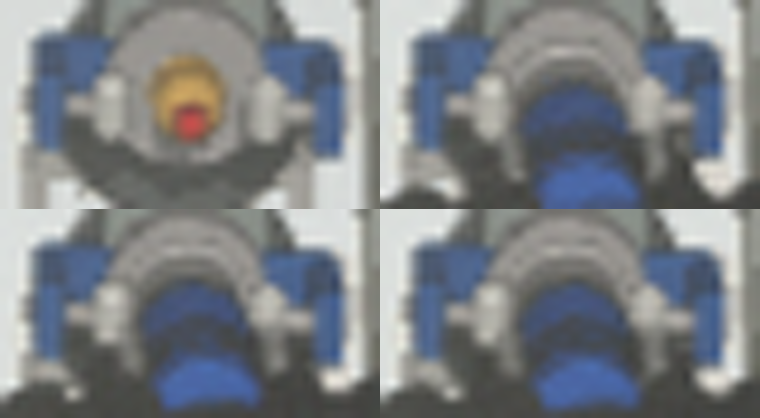

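The nose pixels match their rest profile in both rows (left 306/328/317 against 305/325/316, right 264/318/327 against 271/321/326). So both latches are back, and the push is steady at about 23 N. I'll hand it in.

```bash
python3 -c "
from h import *
chk(); print(robot.job_done()); chk()"
```

```text
pos [544.79 -79.28 108.61] t 26.07 F [-14.6   0.5  18.3] open 25.9
rotvec needed [-0.     0.004  0.001] shift(cm) in current axes [-0.05  0.1   0.4 ] in target axes [-0.06  0.1   0.4 ]
tool F [  5.46   0.09 -22.77] [-0.02  1.17 -0.09]
the job is handed in; nothing more can be done
None
the job is handed in; nothing more can be done
```

I put the two blue-capped jars in the free cells, then took the handset out of its dock and pushed its coupler onto the tilted nipple until it hit the hard stop. I handed in at about 26 s, still gripping the handset and pressing down; no verdict was reported.

**Checks that passed**
- **Jars:** after release, the cap centres measured about 2 mm or less from the disc centres, and both jars stood upright in the last pictures.
- **Push-on:** the force rose at the latches, then pulled the coupler on. It then rose against the valve spring to about 8 N and stopped hard. At hand-in it was pressing with about 23 N along the axis, with the tool within 0.004 rad of the estimated nipple axis.
- **Latches:** both latch noses show the same pixel pattern as at rest.
- **Bystanders:** the ones in view in the last pictures (full jars, tip box, tube rack, timer, tape roll) look unmoved. I did not look at the beaker or media bottle again, but the arm never came near them.

**Checks that disagreed**
- **Shoulder height:** the hard stop came about 4 mm higher than the shoulder height I measured from the cameras. The order of the forces fits the stop being the shoulder.
- **Side force:** about 5 N of sideways force was left on the wrist at the end.
- **Latch image shift:** an automatic image-shift check gave 0.1 to 0.4 px for the noses, but fixed background shifted by a similar amount. I relied on the direct pixel comparison instead.

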